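# Pack the washed slicer plates and pushers into their case

## Robot

A 7-joint arm with a two-finger parallel gripper is mounted at the origin on the work surface. World frame = base frame: x ahead of the robot, y to its left, z up, the work surface at z = 0. Lengths are in m, angles in rad, forces in N, time in s.
With the tool pointing down it reaches from about 0.425 to 0.875 m from the base axis. Payload 4.7 kg.
Tool frame: the origin (TCP) lies at the very end of the fingers, on their centre line; the grasp point (between the pads) lies 19 mm behind it; z points along the fingers, y is the direction in which the jaws open and shut (so a half turn about z gives the same grasp; the last joint's range is limited). The gripper opens to 87 mm and grips with 3 to 60 N. Pads are 19 mm wide; open, the fingers measure 117 mm over their backs; the gripper's body (75 mm by 190 mm) begins 51 mm behind the grasp point.
Start: joints at [-1.323, 0.321, -0.07, 1.45, 0.023, 1.371, -0.057], TCP at [0.151, 0.632, 0.223] pointing down, gripper open.
Joint ranges: [-2.86, 2.86], [-0.3, 2.09], [-1.38, 1.24], [0.06, 2.45], [-1.56, 4.7], [0.09, 2.05], [-2.69, 2.69]. Speed limits (rad/s): [2.57, 2.57, 3.14, 3.14, 3.14, 3.14, 3.14].

## Interface

Orientations are given as a rotation vector (axis times angle).
In Python, from bench import ctrl, get_image, camera_info gives the robot as it stands.
- The arm moves only by the tool carry_out, never from a script. Its argument "commands" is a list of rows, each an object of numbers: "tx", "ty", "tz": the shift along the tool's x, y, z in m; "rx", "ry", "rz": the turn, a rotation vector about the tool's x, y, z in rad; "jaw": the opening, from 0 (shut) to 1 (fully open). In form: [{"tx": .., "ty": .., "tz": .., "rx": .., "ry": .., "rz": .., "jaw": ..}, ...]. A call has 1 to 12 rows; each row is the pose to reach, as a shift and turn from the pose commanded when the call began, along the tool's axes at that moment; what a row does not reach only later rows make up. A row lasts 1/8 s, in which the tool goes at most 62.5 mm and 10.7 degrees, less where a joint would pass 70% of its speed; a pose out of reach is approached as far as the arm can. A call with a gripper value outside its range is refused whole. The fingers move at their own pace and stop on an object; "grip_force" is the grip in N (left out, the last holds). Time passes only in rows, so rows that repeat a pose let the fingers close. It gives the time, the measured TCP pose, the force and the opening at its end, in the units of the state.
- ctrl.get_state(): the state, without advancing time (a new reading comes with each control period).
- get_image(name): name is "scene" or "top" or "wrist"; returns the picture (480x640x3 uint8, red, green, blue); there is no depth.
- camera_info(name): a dict with "intrinsics" (3x3 intrinsics, pixels), "R" (3x3) and "t" (3): a world point X has camera coordinates R X + t. Camera axes: x right, y down, z forward; pixel columns grow to the right and rows downward; lengths in m; the calibration is good to about 2 mm. A picture is of the moment at which its call begins: read the wrist's pose just before it. camera_info takes no time and is no camera call; for the wrist camera it gives the pose at the moment of the call.
- ctrl.close_job(): hands the job in, once; it reports no verdict.
The state is a dict: "time": time; "joint_positions": joint angles; "qd": joint speeds; "joint_torque": joint torques, N m; "position": TCP position; "tool_rot": TCP orientation; "ft_force": force on the tool from outside, world axes, zero at the start; "torque": the same for the moment, N m; "grip_width": opening from 0.0 (shut) to 1.0 (fully open).
Only numpy, scipy, OpenCV 4.12 (cv2) and the standard library are available. Lean on these libraries where they do the work, as an engineer would, in place of code of your own. Each camera call takes 0.05 s, during which the arm holds its last target.

## Task

Pack the washed vegetable-slicer parts away in the white storage case: swing its steel bar well out of the way, slide each plate up out of the drying rack and down into a slot of the case until it is fully home, and stand each food pusher fully home in the tube that fits it. Then swing the bar shut over the plates, and leave everything else on the bench standing where it is.

Things in the scene. Friction and masses are not known exactly. Their poses are not given: they have to be found in the camera images.
- rack: fixed drying rack: tray 170 x 120 mm, 8 mm thick, with three plate places at x = -50, 0, +50 mm in its frame; at each, wire posts 52 mm tall stand either side of the plate and rails stop its ends (play 3 mm in thickness, 5 mm in width). Origin: centre of the underside. Plates stand on the tray (tops at 133 mm), faces to the rack's x, and can only slide up and out
- case: fixed white case. Origin: on the table under the middle slot. Slot block 150 (x) by 105 (y) mm, top at z = 80 mm; three upright slots at x = -50, 0, +50 mm, y = 0, each 10 (x) by 93 (y) mm, floor at z = 6 mm; sloping lips widen the mouths 5 mm each way over the top 10 mm. A plate fully down has its top at z = 131 mm. Two tubes on its +y side; bar post (18 mm across) at x = -105 mm, y = 0
- slot1 (a point): centre of the floor of the slot at the case's x = -50 mm (the one next to the post)
- slot2 (a point): centre of the floor of the slot at the case's x = 0
- slot3 (a point): centre of the floor of the slot at the case's x = +50 mm
- wide_tube (a point): centre of the floor of the wide tube (at x = -45, y = +100, z = 6 mm in the case's frame): bore 62.5 mm, mouth at z = 62 mm, flared by about 5 mm over its top 9 mm
- slim_tube (a point): centre of the floor of the slim tube (at x = +50, y = +100, z = 6 mm in the case's frame): bore 46.5 mm, mouth at z = 62 mm, flared likewise
- bar (a joint): angle of the steel swing bar about its upright post, rad: 0 = shut, along the case's +x over all three slots; grows as it swings level towards the case's -y side, to a stop at 1.5. The bar is 16 mm wide, z = 136 to 144 mm: shut it blocks the slots, and it passes 5 mm over plates that are fully down. Light friction (under 1 N at the knob); stays where it is left
- pivot (a point): point on the axis of the bar's post, at z = 140 mm
- bar_knob (a point): upright black knob near the free end of the bar, 190 mm from the post's axis: a cylinder 20 mm across standing from z = 144 to 186 mm; this point is on its axis at z = 166 mm
- plate_a: flat vegetable-slicer plate, steel in a black plastic frame: 8 mm thick (its x), 90 mm wide (its y), 125 mm tall (its z), 0.16 kg; the top 30 mm is a plain black band to hold it by. Origin: middle of its bottom edge. Starts upright in the rack. May be absent. The plates are alike; either way round will do
- plate_b: flat vegetable-slicer plate, same as plate_a
- plate_c: flat vegetable-slicer plate, same as plate_a
- wide_pusher: wide food pusher, standing loose on the bench: white cylinder 60 mm across from 0 to 62 mm (56 mm across in its lowest 4 mm), then a black handle 30 mm across up to 105 mm; 0.20 kg, weighted foot. Origin: centre of the underside. May be absent
- slim_pusher: slim food pusher, the same shape: white cylinder 44 mm across (40 mm in its lowest 4 mm) to 62 mm, black handle 24 mm across up to 105 mm; 0.12 kg. Origin: centre of the underside. May be absent
- bottle_a: bystander: squeeze bottle of orange sauce, 56 mm across, 185 mm tall; origin centre of the underside
- bottle_b: bystander: squeeze bottle of pale sauce, same size; origin centre of the underside
- tin: bystander: spice tin, 60 mm across, 70 mm tall, between the pushers; origin centre of the underside
- bowl: bystander: steel bowl, 160 mm across, 60 mm tall; origin centre of the underside
- spatula: bystander: spatula lying on the bench; origin near its middle, length along its x
- pan: bystander: small open steel pan 160 x 100 x 60 mm; origin centre of the underside

How it is judged:
On the way, in this order (a step that is already met when the one before it is completed fails the run):
1. the bar has been swung open (beyond 1.15 rad) (value of joint bar above 1.15 rad), for 0.2 s.
2. every plate present is fully home in a slot of the case (z of plate_a in the frame of case between 0.001 and 0.011 m and y of plate_a in the frame of case between -0.005 and 0.005 m and x of plate_a in the frame of case between -0.06 and 0.06 m and angle between each of plate_a, plate_b, plate_c's own z axis and vertical below 0.08 rad and z of plate_b in the frame of case between 0.001 and 0.011 m and y of plate_b in the frame of case between -0.005 and 0.005 m and x of plate_b in the frame of case between -0.06 and 0.06 m and z of plate_c in the frame of case between 0.001 and 0.011 m and y of plate_c in the frame of case between -0.005 and 0.005 m and x of plate_c in the frame of case between -0.06 and 0.06 m), for 0.2 s.
At the end, for the whole second after the job is handed in: Every plate present is upright in a slot of the case, bottom within 5 mm of the floor and centred across within 5 mm; each pusher present is in its own tube, within 5 mm of its floor and axis; the bar is shut (under 0.12 rad); all at rest (all of step 2 and horizontal distance between wide_pusher and wide_tube below 0.005 m and z of wide_pusher in the frame of case between 0.001 and 0.011 m and angle between each of wide_pusher, slim_pusher's own z axis and vertical below 0.1 rad and horizontal distance between slim_pusher and slim_tube below 0.005 m and z of slim_pusher in the frame of case between 0.001 and 0.011 m and value of joint bar below 0.12 rad and linear speed of each of plate_a, plate_b, plate_c, wide_pusher, slim_pusher below 0.02 m/s); the robot touches nothing.
It fails at once if a bystander (sauce bottle, tin, bowl, spatula or pan) is moved by more than 4 cm (distance of any of bottle_a, bottle_b, tin, bowl, spatula, pan from where it was at the start of the episode above 0.04 m).
It fails at once if a sauce bottle, the tin, the bowl or the pan is tipped over (angle between any of bottle_a, bottle_b, tin, bowl, pan's own z axis and vertical above 0.6 rad).
Of plate_a, plate_b, plate_c only 2 to 3 are there at a start; the rules pass over those that are not, and their reading is None.
Of wide_pusher, slim_pusher only 1 to 2 are there at a start; the rules pass over those that are not, and their reading is None.
At some moment in a run one of wide_pusher, slim_pusher may be knocked a few centimetres aside while the robot is not near it.
It also fails if it takes over 210 s, if anything falls off the work surface, if the arm or the gripper's body presses on something with over 40 N, if the wrist force passes 120 N, or if a joint passes its speed limit or range.

## Working session

There is one attempt and no reset: what is moved stays moved. The work goes in short steps, Python scripts to look and compute and a tool call to move; the robot and the scene stay as the last step left them, time stands still between calls to the robot, and variables do not carry over. Pictures are saved under pics/ and viewed, and the job is handed in when it is done.

Besides the shell and the picture viewer there is one more tool, called after "Request:" as name([rows], argument=value, ...), one row to a line, values as JSON. carry_out: Moves the arm, as the interface text tells. Its arguments: {"type":"object","properties":{"commands":{"type":"array"},"grip_force":{"type":"number"}},"required":["commands"]}

```bash
ls; mkdir -p pics
python3 - <<'E'
from bench import ctrl,get_image,camera_info
import cv2
print(ctrl.get_state())
for n in("scene","top","wrist"):
    i=get_image(n); cv2.imwrite(f"pics/{n}0.png",i[:,:,::-1]); print(n,camera_info(n))
E
```

```text
pics
{'time': 0.0, 'joint_positions': array([-1.32284077,  0.32180588, -0.07014084,  1.45170358,  0.02262507,
        1.3707833 , -0.05688745]), 'qd': array([-5.75648214e-04, -2.30868596e-03, -6.03894096e-06,  2.59100356e-03,
        2.22846873e-03,  7.03678840e-04, -2.74481592e-04]), 'joint_torque': array([-7.84378663e-04, -4.91291428e+01, -4.04379778e-01, -3.12533998e+01,
       -6.38109958e-02,  4.36471333e-02,  1.89954458e-04]), 'position': array([0.15051748, 0.63175372, 0.22145873]), 'tool_rot': array([-3.66330029e-01, -3.12004198e+00,  2.99737410e-03]), 'ft_force': array([-0.28472024, -0.9698524 ,  0.10531933]), 'torque': array([ 0.05841231, -0.0163432 ,  0.00997628]), 'grip_width': 1.0003513979826595}
scene {'intrinsics': array([[436.31316585,   0.        , 318.52908005],
       [  0.        , 436.31316585, 239.22057525],
       [  0.        ,   0.        ,   1.        ]]), 'R': array([[ 0.24710687,  0.96897997, -0.00400095],
       [ 0.75165683, -0.19428814, -0.63028893],
       [-0.61151468,  0.15274138, -0.77635035]]), 't': array([-0.19087737, -0.35031923,  1.55509958])}
top {'intrinsics': array([[592.73643497,   0.        , 308.61189879],
       [  0.        , 592.73643497, 241.62655878],
       [  0.        ,   0.        ,   1.        ]]), 'R': array([[-0.02524891, -0.99965229, -0.00760191],
       [-0.99859821,  0.02557469, -0.04634159],
       [ 0.0465199 ,  0.00642118, -0.99889673]]), 't': array([0.05663549, 0.55405022, 1.91421313])}
wrist {'intrinsics': array([[380.92997144,   0.        , 320.3097308 ],
       [  0.        , 380.92997144, 236.97409174],
       [  0.        ,   0.        ,   1.        ]]), 'R': array([[ 0.23158747,  0.97281279, -0.00158803],
       [ 0.937035  , -0.22263098,  0.26907405],
       [ 0.26140513, -0.06380222, -0.96311818]]), 't': array([-0.64961796, -0.03232293,  0.39166883])}
```

View pics/scene0.png

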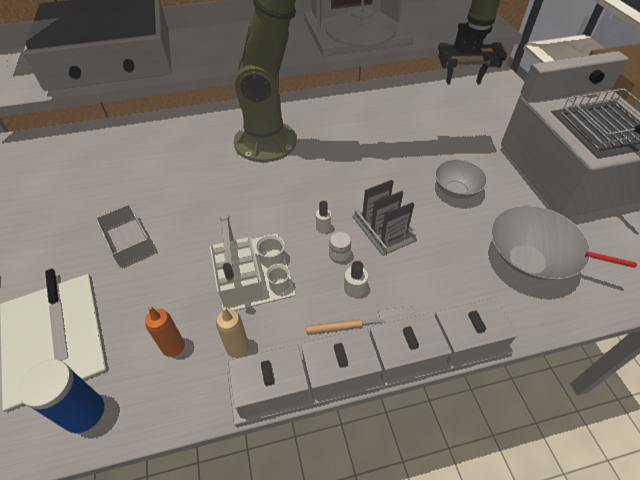

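View pics/top0.png

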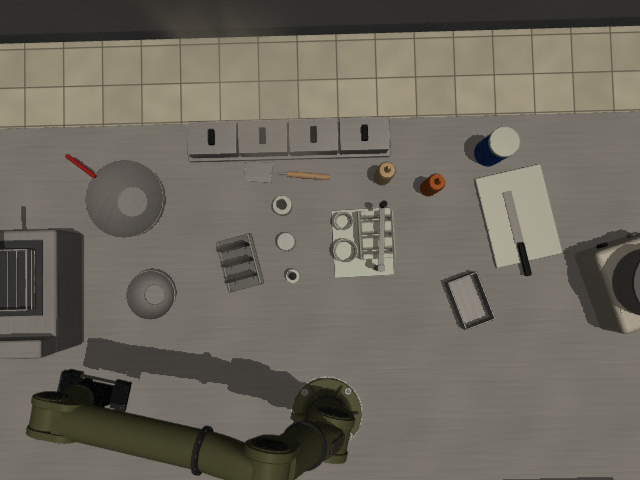

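View pics/wrist0.png

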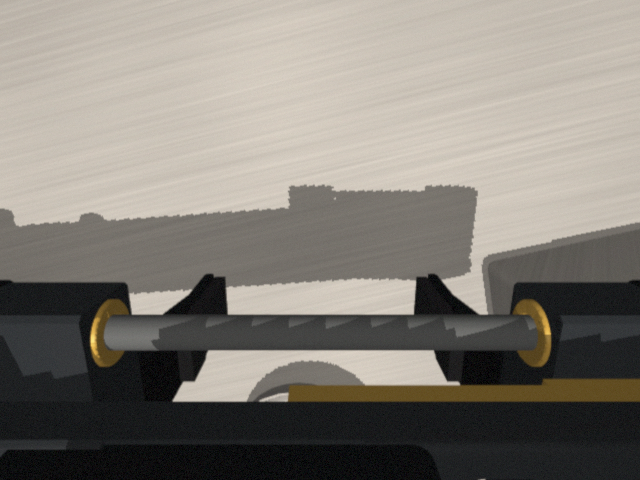

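Run:
```python
import cv2
t=cv2.imread("pics/top0.png"); s=cv2.imread("pics/scene0.png")
cv2.imwrite("pics/t1.png",cv2.resize(t[180:300,320:420],None,fx=6,fy=5.99,interpolation=cv2.INTER_CUBIC)[:600])
c=t[180:300,205:305]; cv2.imwrite("pics/t2.png",cv2.resize(c,(500,600),interpolation=cv2.INTER_CUBIC))
c=t[180:300,320:420]; cv2.imwrite("pics/t1.png",cv2.resize(c,(500,600),interpolation=cv2.INTER_CUBIC))
c=s[170:310,200:300]; cv2.imwrite("pics/s1.png",cv2.resize(c,(400,560),interpolation=cv2.INTER_CUBIC))
c=s[170:300,300:430]; cv2.imwrite("pics/s2.png",cv2.resize(c,(520,520),interpolation=cv2.INTER_CUBIC))
```

```text
(no output)
```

View pics/t1.png

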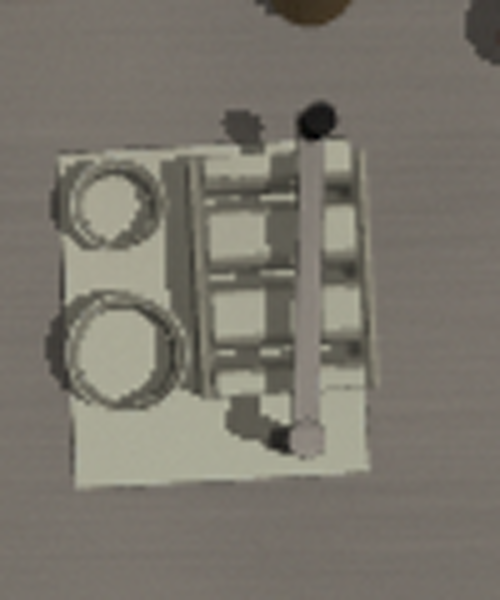

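View pics/t2.png

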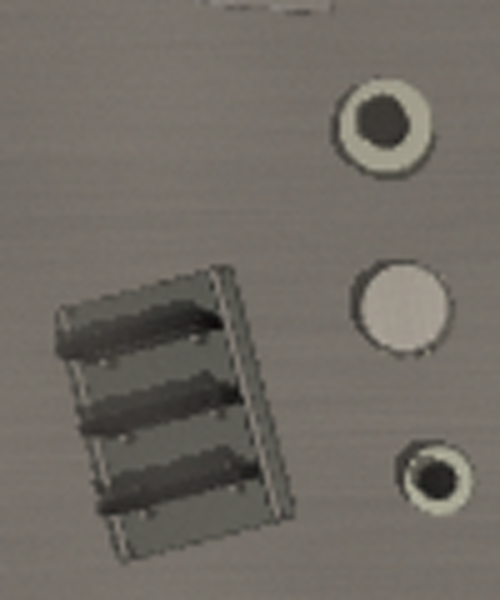

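View pics/s1.png

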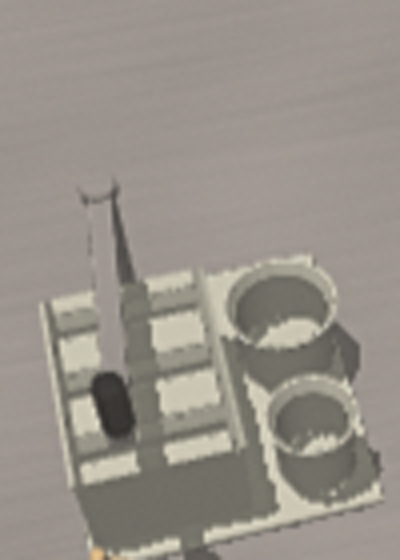

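View pics/s2.png

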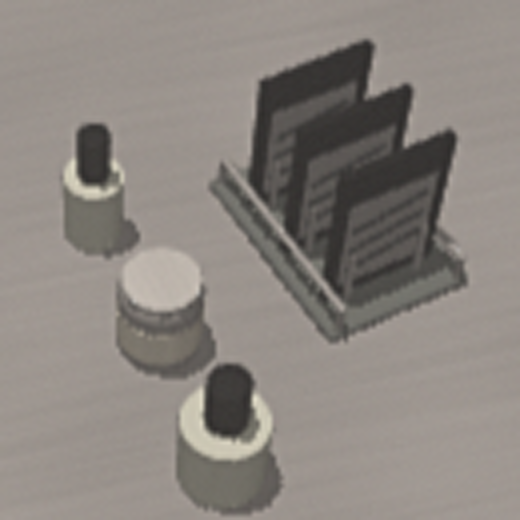

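```bash
cat > h.py <<'E'
import numpy as np, cv2
from scipy.spatial.transform import Rotation as Rot
from bench import ctrl,get_image,camera_info
def ray(ci,u,v,z):
    K,R,t=ci['intrinsics'],np.array(ci['R']),np.array(ci['t'])
    d=R.T@np.linalg.solve(K,[u,v,1.]); c=-R.T@t
    return c+d*(z-c[2])/d[2]
def proj(ci,X):
    p=ci['intrinsics']@(ci['R']@np.asarray(X,float)+ci['t']); return p[:2]/p[2]
def st():
    s=ctrl.get_state(); R=Rot.from_rotvec(s['tool_rot']).as_matrix()
    print('t %.2f'%s['time'],'pos',s['position'].round(4),'F',s['ft_force'].round(1),'jaw %.3f'%s['grip_width'],'q',s['joint_positions'].round(2))
    return s,R
def shot(name,fn,crop=None,scale=1):
    ci=camera_info(name); im=get_image(name)[:,:,::-1]
    cv2.imwrite(f'pics/{fn}_full.png',im)
    if crop: x0,y0,x1,y1=crop; im=im[y0:y1,x0:x1]
    im=cv2.resize(im,None,fx=scale,fy=scale,interpolation=cv2.INTER_CUBIC)
    cv2.imwrite(f'pics/{fn}.png',im); return ci
E
python3 - <<'E'
from h import *
ci=camera_info('top')
def C(n,u,v,z,o=(320,180)): print(n,ray(ci,u/5+o[0],v/5+o[1],z).round(4))
C('knob',317,120,.186);C('pivot',307,438,.146)
C('slim',113,205,.062);C('wide',126,350,.062)
C('c1',58,155,0.003);C('c2',75,488,.003);C('c3',370,470,.003)
o=(205,180)
C('wp_body',385,126,.062,o);C('wp_h',383,120,.105,o)
C('tin',405,308,.07,o)
C('sp_body',438,480,.062,o);C('sp_h',438,480,.105,o)
for p in[(57,308),(123,562),(294,515),(225,265)]:C('rack',*p,.008,o)
E
```

```text
knob [ 0.6532 -0.1831  0.186 ]
pivot [ 0.465 -0.176  0.146]
slim [ 0.6158 -0.0672  0.062 ]
wide [ 0.5235 -0.0729  0.062 ]
c1 [ 0.6542 -0.0352  0.003 ]
c2 [ 0.4363 -0.0404  0.003 ]
c3 [ 0.4432 -0.2327  0.003 ]
wp_body [0.6711 0.1239 0.062 ]
wp_h [0.6702 0.1229 0.105 ]
tin [0.5546 0.1135 0.07  ]
sp_body [0.4456 0.0956 0.062 ]
sp_h [0.4461 0.0941 0.105 ]
rack [0.5633 0.3434 0.008 ]
rack [0.397  0.3035 0.008 ]
rack [0.4247 0.1916 0.008 ]
rack [0.5886 0.2331 0.008 ]
```

```bash
cat >> h.py <<'E'
def plan(p,az,tilt=None):
    """target TCP p, jaw(y) azimuth az, tool down -> row numbers"""
    s,R=st(); q=s['position']
    T=np.array([[-np.sin(az),np.cos(az),0],[np.cos(az),np.sin(az),0],[0,0,-1]]).T
    d=R.T@(np.asarray(p)-q); r=Rot.from_matrix(R.T@T).as_rotvec()
    n=max(np.linalg.norm(d)/.0625,np.degrees(np.linalg.norm(r))/10.7)
    print('tx %.4f ty %.4f tz %.4f rx %.4f ry %.4f rz %.4f'%(*d,*r),'rows>=%.1f'%n)
E
python3 - <<'E'
from h import *
ci=camera_info('wrist'); s,R=st(); c=-ci['R'].T@ci['t']
print('cam in tool',R.T@(c-s['position']), 'camR in tool', (R.T@ci['R'].T).round(3))
t=camera_info('top'); 
im=get_image('top'); sc=get_image('scene')
c=lambda im,x0,y0,x1,y1,f,n: cv2.imwrite('pics/'+n,cv2.resize(im[y0:y1,x0:x1,::-1],None,fx=f,fy=f,interpolation=cv2.INTER_CUBIC))
c(im,360,150,460,210,8,'bt.png'); c(sc,130,290,270,370,5,'bs.png')
plan([.50,.20,.40],.5)
plan([.50,.0,.40],.0)
E
```

```text
t 0.15 pos [0.1505 0.6319 0.2217] F [-0.  -0.6  0.3] jaw 1.004 q [-1.32  0.32 -0.07  1.45  0.02  1.37 -0.06]
cam in tool [ 0.07435418  0.00039829 -0.16319127] camR in tool [[ 0.    -0.963 -0.269]
 [ 1.     0.    -0.   ]
 [ 0.    -0.269  0.963]]
t 0.25 pos [0.1506 0.6321 0.2221] F [ 0.2  0.3 -0.2] jaw 1.002 q [-1.32  0.32 -0.07  1.45  0.02  1.37 -0.06]
tx -0.4400 ty -0.3395 tz -0.1776 rx -0.0008 ry 0.0004 rz 0.8370 rows>=9.3
t 0.25 pos [0.1506 0.6321 0.2221] F [ 0.2  0.3 -0.2] jaw 1.002 q [-1.32  0.32 -0.07  1.45  0.02  1.37 -0.06]
tx -0.4864 ty -0.5341 tz -0.1774 rx -0.0007 ry 0.0006 rz 1.3370 rows>=11.9
```

View pics/bt.png

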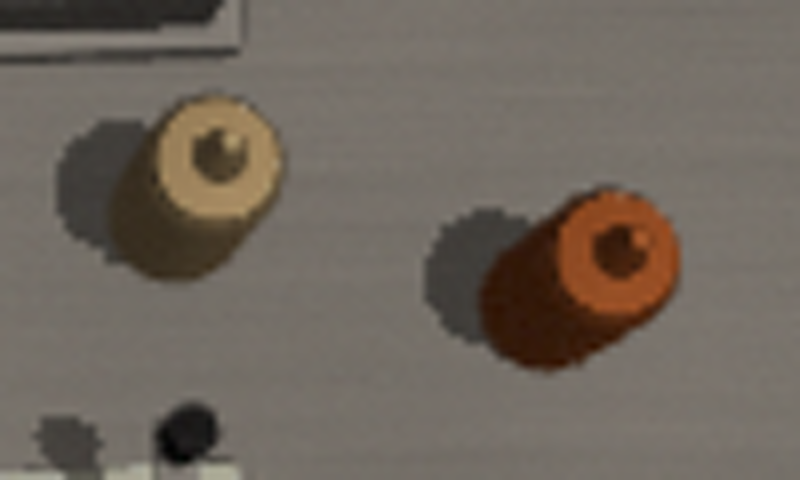

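View pics/bs.png

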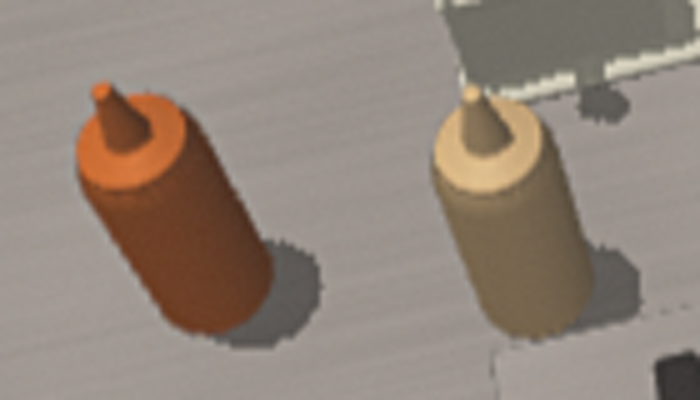

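Run:
```python
from h import *
t=camera_info('top'); 
print(ray(t,360+228/8,150+145/8,.185),ray(t,360+173/8,150+218/8,0),'a',ray(t,360+630/8,150+238/8,.185),ray(t,360+545/8,150+308/8,0))
p=np.array([.465,-.176]);a=.03
o=p+.105*np.array([np.cos(a),np.sin(a)]);print(o,o+.05*np.array([1,a]))
```

```text
[ 0.76006196 -0.20171085  0.185     ] [ 0.76154207 -0.20265888  0.        ] a [ 0.72135007 -0.34968217  0.185     ] [ 0.72037776 -0.35393675  0.        ]
[ 0.56995275 -0.17285047] [ 0.61995275 -0.17135047]
```

Request:
carry_out([
  {"tx": -0.05,"ty": -0.05,"tz": -0.06,"rz": 0.1},
  {"tx": -0.4864,"ty": -0.5341,"tz": -0.1774,"rz": 1.337},
  {"tx": -0.4864,"ty": -0.5341,"tz": -0.1774,"rz": 1.337},
  {"tx": -0.4864,"ty": -0.5341,"tz": -0.1774,"rz": 1.337},
  {"tx": -0.4864,"ty": -0.5341,"tz": -0.1774,"rz": 1.337},
  {"tx": -0.4864,"ty": -0.5341,"tz": -0.1774,"rz": 1.337},
  {"tx": -0.4864,"ty": -0.5341,"tz": -0.1774,"rz": 1.337},
  {"tx": -0.4864,"ty": -0.5341,"tz": -0.1774,"rz": 1.337},
  {"tx": -0.4864,"ty": -0.5341,"tz": -0.1774,"rz": 1.337},
  {"tx": -0.4864,"ty": -0.5341,"tz": -0.1774,"rz": 1.337},
])

```text
invalid input
```

Request:
carry_out([
  {"tx": -0.05,"ty": -0.05,"tz": -0.06,"rx": 0,"ry": 0,"rz": 0.1,"jaw": 1},
  {"tx": -0.4864,"ty": -0.5341,"tz": -0.1774,"rx": 0,"ry": 0,"rz": 1.337,"jaw": 1},
  {"tx": -0.4864,"ty": -0.5341,"tz": -0.1774,"rx": 0,"ry": 0,"rz": 1.337,"jaw": 1},
  {"tx": -0.4864,"ty": -0.5341,"tz": -0.1774,"rx": 0,"ry": 0,"rz": 1.337,"jaw": 1},
  {"tx": -0.4864,"ty": -0.5341,"tz": -0.1774,"rx": 0,"ry": 0,"rz": 1.337,"jaw": 1},
  {"tx": -0.4864,"ty": -0.5341,"tz": -0.1774,"rx": 0,"ry": 0,"rz": 1.337,"jaw": 1},
  {"tx": -0.4864,"ty": -0.5341,"tz": -0.1774,"rx": 0,"ry": 0,"rz": 1.337,"jaw": 1},
  {"tx": -0.4864,"ty": -0.5341,"tz": -0.1774,"rx": 0,"ry": 0,"rz": 1.337,"jaw": 1},
  {"tx": -0.4864,"ty": -0.5341,"tz": -0.1774,"rx": 0,"ry": 0,"rz": 1.337,"jaw": 1},
  {"tx": -0.4864,"ty": -0.5341,"tz": -0.1774,"rx": 0,"ry": 0,"rz": 1.337,"jaw": 1},
  {"tx": -0.4864,"ty": -0.5341,"tz": -0.1774,"rx": 0,"ry": 0,"rz": 1.337,"jaw": 1},
  {"tx": -0.4864,"ty": -0.5341,"tz": -0.1774,"rx": 0,"ry": 0,"rz": 1.337,"jaw": 1},
])

```text
time: 1.75
position: [0.5001, -0.001, 0.4004]
tool_rot: [2.221, 2.222, 0.002]
ft_force: [2.0, 0.6, -0.6]
grip_width: 1.001
```

Run:
```python
from h import *
st();ci=shot('wrist','w1'); np.save('w1.npy',ci,allow_pickle=True)
```

```text
t 1.75 pos [ 0.5001 -0.001   0.4004] F [ 2.   0.6 -0.6] jaw 1.001 q [-0.75 -0.06  0.67  1.51  0.04  1.67 -0.08]
```

View pics/w1.png

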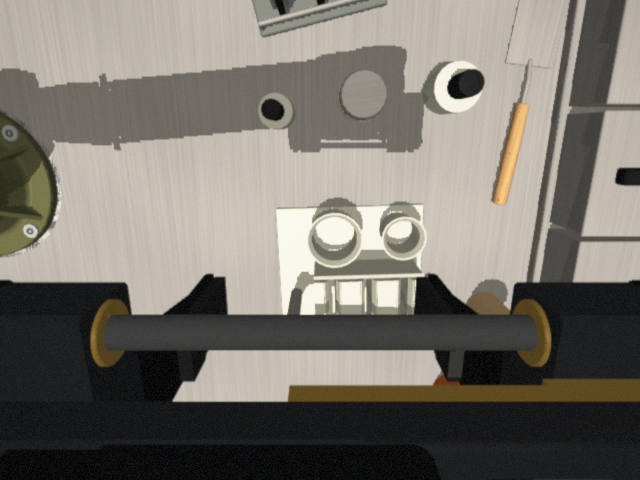

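Request:
carry_out([
  {"tx": -0.26,"ty": 0.06,"tz": 0,"rx": 0,"ry": 0,"rz": 0,"jaw": 0},
  {"tx": -0.26,"ty": 0.06,"tz": 0,"rx": 0,"ry": 0,"rz": 0,"jaw": 0},
  {"tx": -0.26,"ty": 0.06,"tz": 0,"rx": 0,"ry": 0,"rz": 0,"jaw": 0},
  {"tx": -0.26,"ty": 0.06,"tz": 0,"rx": 0,"ry": 0,"rz": 0,"jaw": 0},
  {"tx": -0.26,"ty": 0.06,"tz": 0,"rx": 0,"ry": 0,"rz": 0,"jaw": 0},
  {"tx": -0.26,"ty": 0.06,"tz": 0,"rx": 0,"ry": 0,"rz": 0,"jaw": 0},
  {"tx": -0.26,"ty": 0.06,"tz": 0,"rx": 0,"ry": 0,"rz": 0,"jaw": 0},
])

```text
time: 2.68
position: [0.5599, -0.2576, 0.3997]
tool_rot: [-2.219, -2.223, -0.001]
ft_force: [-0.1, -0.4, -0.2]
grip_width: 0.29
```

Run:
```python
from h import *
st();ci=shot('wrist','w2'); np.save('w2.npy',ci,allow_pickle=True)
im=cv2.imread('pics/w2.png')
cv2.imwrite('pics/w2c.png',cv2.resize(im[60:290,190:480],None,fx=2.7,fy=2.6,interpolation=cv2.INTER_CUBIC))
```

```text
t 2.67 pos [ 0.5599 -0.2576  0.3997] F [-0.1 -0.4 -0.2] jaw 0.290 q [-0.31  0.31  0.95  1.24 -0.26  1.71  0.58]
```

View pics/w2.png

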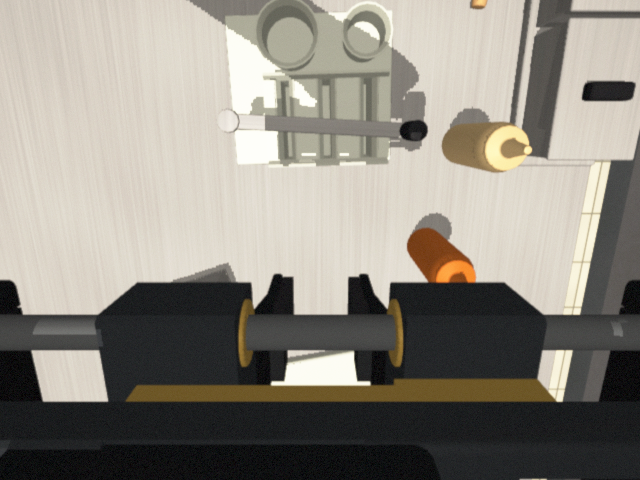

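Run:
```python
import cv2
im=cv2.imread('pics/w2.png')
cv2.imwrite('pics/w2c.png',cv2.resize(im[0:175,210:440],(690,525),interpolation=cv2.INTER_CUBIC))
```

```text
(no output)
```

View pics/w2c.png

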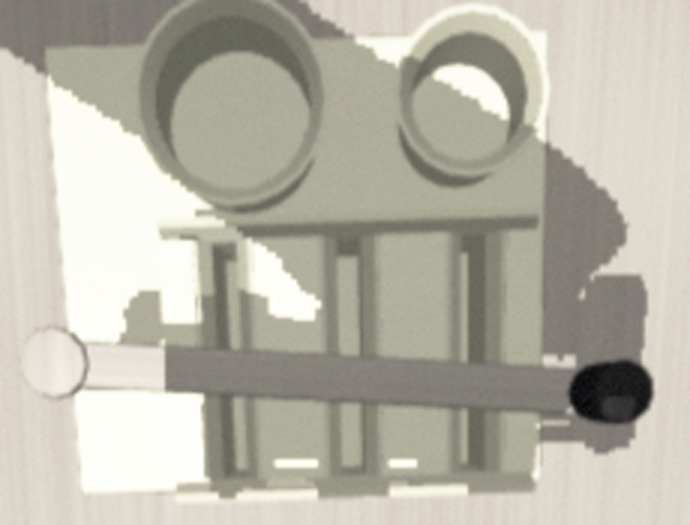

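```bash
cat > ov.py <<'E'
from h import *
def ov(fn,cifn,pose,crop,sz,out):
    ci=np.load(cifn,allow_pickle=True).item() if isinstance(cifn,str) else cifn
    im=cv2.imread(fn); x0,y0,x1,y1=crop
    f=sz[0]/(x1-x0); im=cv2.resize(im[y0:y1,x0:x1],sz,interpolation=cv2.INTER_CUBIC)
    x,y,a=pose; c,s=np.cos(a),np.sin(a)
    def pl(P,col):
        q=[((proj(ci,[x+c*u-s*v,y+s*u+c*v,z])-[x0,y0]+.5)*f) for u,v,z in P]
        cv2.polylines(im,[np.int32(np.round(np.array(q)*8))],True,col,1,cv2.LINE_AA,3)
    rect=lambda cx,cy,w,h,z:[(cx-w/2,cy-h/2,z),(cx+w/2,cy-h/2,z),(cx+w/2,cy+h/2,z),(cx-w/2,cy+h/2,z)]
    circ=lambda cx,cy,d,z:[(cx+d/2*np.cos(k),cy+d/2*np.sin(k),z) for k in np.linspace(0,6.28,60)]
    for sx in(-.05,0,.05): pl(rect(sx,0,.01,.093,.07),(0,0,255)); pl(rect(sx,0,.02,.103,.08),(0,160,255))
    pl(rect(0,0,.15,.105,.08),(255,0,0))
    pl(circ(-.045,.1,.0625,.006),(0,255,0)); pl(circ(-.045,.1,.0725,.062),(0,255,0))
    pl(circ(.05,.1,.0465,.006),(0,255,0)); pl(circ(.05,.1,.0565,.062),(0,255,0))
    pl(circ(-.105,0,.018,.140),(255,0,255))
    cv2.imwrite(out,im)
if __name__=='__main__':
    import sys
    ov('pics/w2.png','w2.npy',tuple(map(float,sys.argv[1:4])),(210,0,440,175),(690,525),'pics/'+sys.argv[4])
E
python3 ov.py .570 -.173 .025 o1.png
```

```text
(no output)
```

View pics/o1.png

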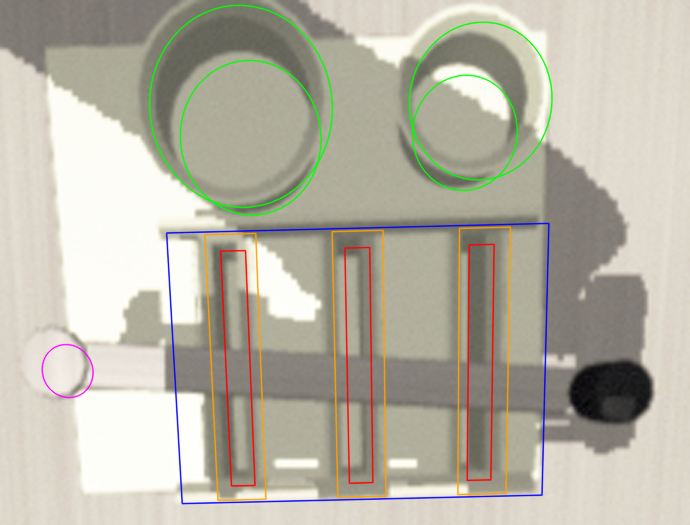

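```bash
python3 ov.py .567 -.1695 .025 o2.png
```

```text
(no output)
```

View pics/o2.png

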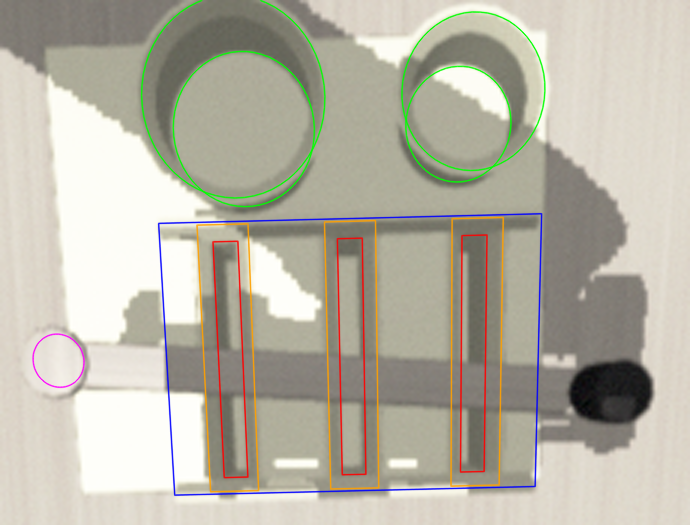

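Run:
```python
from h import *
plan([.6505,-.140,.25],.16)
```

```text
t 2.73 pos [ 0.56   -0.2573  0.3999] F [-1.1 -0.5  0.4] jaw 0.243 q [-0.31  0.31  0.95  1.24 -0.26  1.71  0.58]
tx 0.1168 ty 0.0907 tz 0.1501 rx 0.0007 ry -0.0013 rz -0.1575 rows>=3.4
```

Request:
carry_out([
  {"tx": 0.117,"ty": 0.091,"tz": 0.15,"rx": 0,"ry": 0,"rz": -0.16,"jaw": 0},
  {"tx": 0.117,"ty": 0.091,"tz": 0.15,"rx": 0,"ry": 0,"rz": -0.16,"jaw": 0},
  {"tx": 0.117,"ty": 0.091,"tz": 0.15,"rx": 0,"ry": 0,"rz": -0.16,"jaw": 0},
  {"tx": 0.117,"ty": 0.091,"tz": 0.15,"rx": 0,"ry": 0,"rz": -0.16,"jaw": 0},
  {"tx": 0.117,"ty": 0.091,"tz": 0.15,"rx": 0,"ry": 0,"rz": -0.16,"jaw": 0},
  {"tx": 0.117,"ty": 0.091,"tz": 0.2,"rx": 0,"ry": 0,"rz": -0.16,"jaw": 0},
  {"tx": 0.117,"ty": 0.091,"tz": 0.247,"rx": 0,"ry": 0,"rz": -0.16,"jaw": 0},
  {"tx": 0.117,"ty": 0.091,"tz": 0.247,"rx": 0,"ry": 0,"rz": -0.16,"jaw": 0},
])

```text
time: 3.72
position: [0.6482, -0.1437, 0.152]
tool_rot: [-2.038, -2.387, 0.004]
ft_force: [-1.5, -0.2, 0.8]
grip_width: 0.006
```

Run:
```python
from h import *
s,R=st(); shot('scene','s3',(180,180,300,320),4)
q=s['position'];piv=np.array([.462,-.1726])
for ph in np.arange(.07,-1.3,-.135):
    p=np.array([*(piv+.191*np.array([np.cos(ph),np.sin(ph)])),.153])
    d=R.T@(p-q); T=np.array([[-np.sin(ph),np.cos(ph),0],[np.cos(ph),np.sin(ph),0],[0,0,-1]]).T
    print('%.2f'%ph,d.round(3),Rot.from_matrix(R.T@T).as_rotvec().round(2))
```

```text
t 3.73 pos [ 0.6482 -0.1437  0.152 ] F [-1.5 -0.2  0.8] jaw 0.006 q [-0.42  0.49  0.81  1.52 -0.36  1.29  0.6 ]
0.07 [-0.016  0.002 -0.001] [-0.   -0.    0.09]
-0.07 [-0.041 -0.002 -0.001] [-0.   -0.    0.22]
-0.20 [-0.066 -0.01  -0.001] [-0.    0.    0.36]
-0.34 [-0.09  -0.02  -0.001] [-0.    0.    0.49]
-0.47 [-0.111 -0.034 -0.001] [-0.    0.    0.63]
-0.60 [-0.131 -0.05  -0.001] [-0.    0.    0.76]
-0.74 [-0.149 -0.069 -0.001] [-0.   0.   0.9]
-0.88 [-0.163 -0.09  -0.001] [-0.    0.    1.03]
-1.01 [-0.175 -0.113 -0.001] [-0.    0.    1.17]
-1.15 [-0.184 -0.138 -0.001] [-0.   0.   1.3]
-1.28 [-0.189 -0.163 -0.001] [-0.    0.    1.44]
```

View pics/s3.png

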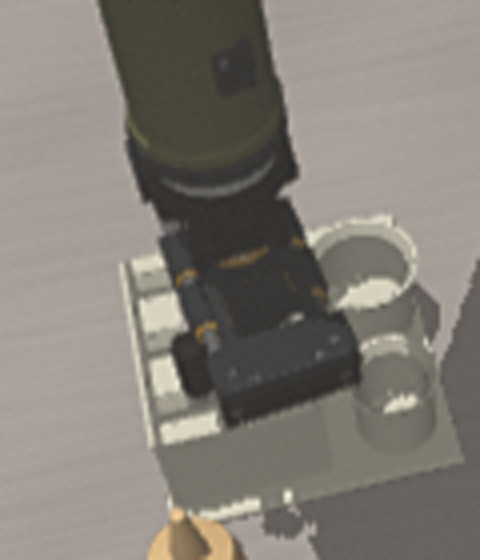

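Request:
carry_out([
  {"tx": -0.016,"ty": 0.002,"tz": 0,"rx": 0,"ry": 0,"rz": 0.09,"jaw": 0},
  {"tx": -0.041,"ty": -0.002,"tz": 0,"rx": 0,"ry": 0,"rz": 0.22,"jaw": 0},
  {"tx": -0.066,"ty": -0.01,"tz": 0,"rx": 0,"ry": 0,"rz": 0.36,"jaw": 0},
  {"tx": -0.09,"ty": -0.02,"tz": 0,"rx": 0,"ry": 0,"rz": 0.49,"jaw": 0},
  {"tx": -0.111,"ty": -0.034,"tz": 0,"rx": 0,"ry": 0,"rz": 0.63,"jaw": 0},
  {"tx": -0.131,"ty": -0.05,"tz": 0,"rx": 0,"ry": 0,"rz": 0.76,"jaw": 0},
  {"tx": -0.149,"ty": -0.069,"tz": 0,"rx": 0,"ry": 0,"rz": 0.9,"jaw": 0},
  {"tx": -0.163,"ty": -0.09,"tz": 0,"rx": 0,"ry": 0,"rz": 1.03,"jaw": 0},
  {"tx": -0.175,"ty": -0.113,"tz": 0,"rx": 0,"ry": 0,"rz": 1.17,"jaw": 0},
  {"tx": -0.184,"ty": -0.138,"tz": 0,"rx": 0,"ry": 0,"rz": 1.3,"jaw": 0},
  {"tx": -0.189,"ty": -0.163,"tz": 0,"rx": 0,"ry": 0,"rz": 1.44,"jaw": 0},
  {"tx": -0.189,"ty": -0.163,"tz": 0,"rx": 0,"ry": 0,"rz": 1.44,"jaw": 0},
])

```text
time: 5.28
position: [0.5189, -0.3577, 0.1567]
tool_rot: [3.106, 0.451, 0.006]
ft_force: [0.2, -0.4, 0.7]
grip_width: 0.004
```

Run:
```python
from h import *
s,R=st(); shot('scene','s4',(120,160,300,320),4)
plan([.515,-.25,.36],-.3);plan([.44,.13,.36],.24)
```

```text
t 5.28 pos [ 0.5189 -0.3577  0.1567] F [ 0.2 -0.4  0.7] jaw 0.004 q [-0.29  0.55  1.17  1.63 -0.52  1.31 -0.32]
t 5.33 pos [ 0.5207 -0.3561  0.1559] F [ 0.1  0.1 -0.2] jaw 0.003 q [-0.3   0.55  1.17  1.62 -0.52  1.31 -0.32]
tx 0.0259 ty -0.1027 tz -0.2042 rx 0.0044 ry -0.0025 rz -0.9789 rows>=5.2
t 5.33 pos [ 0.5207 -0.3561  0.1559] F [ 0.1  0.1 -0.2] jaw 0.003 q [-0.3   0.55  1.17  1.62 -0.52  1.31 -0.32]
tx 0.0635 ty -0.4882 tz -0.2051 rx 0.0052 ry -0.0013 rz -1.5189 rows>=8.5
```

View pics/s4.png

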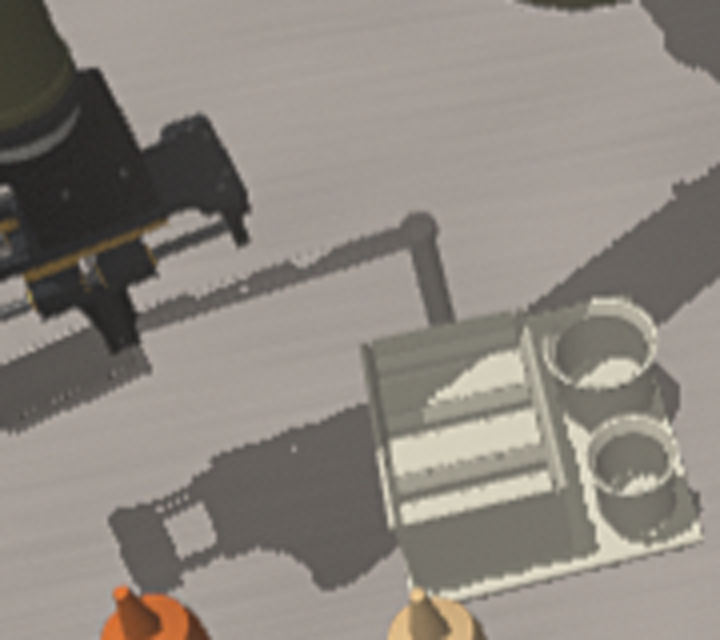

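Request:
carry_out([
  {"tx": 0,"ty": -0.02,"tz": -0.06,"rx": 0,"ry": 0,"rz": 0,"jaw": 0.4},
  {"tx": 0.01,"ty": -0.06,"tz": -0.12,"rx": 0,"ry": 0,"rz": -0.18,"jaw": 0.4},
  {"tx": 0.0635,"ty": -0.488,"tz": -0.265,"rx": 0,"ry": 0,"rz": -1.52,"jaw": 0.4},
  {"tx": 0.0635,"ty": -0.488,"tz": -0.265,"rx": 0,"ry": 0,"rz": -1.52,"jaw": 0.4},
  {"tx": 0.0635,"ty": -0.488,"tz": -0.265,"rx": 0,"ry": 0,"rz": -1.52,"jaw": 0.4},
  {"tx": 0.0635,"ty": -0.488,"tz": -0.265,"rx": 0,"ry": 0,"rz": -1.52,"jaw": 0.4},
  {"tx": 0.0635,"ty": -0.488,"tz": -0.265,"rx": 0,"ry": 0,"rz": -1.52,"jaw": 0.4},
  {"tx": 0.0635,"ty": -0.488,"tz": -0.265,"rx": 0,"ry": 0,"rz": -1.52,"jaw": 0.4},
  {"tx": 0.0635,"ty": -0.488,"tz": -0.265,"rx": 0,"ry": 0,"rz": -1.52,"jaw": 0.4},
  {"tx": 0.0635,"ty": -0.488,"tz": -0.265,"rx": 0,"ry": 0,"rz": -1.52,"jaw": 0.4},
  {"tx": 0.0635,"ty": -0.488,"tz": -0.265,"rx": 0,"ry": 0,"rz": -1.52,"jaw": 0.4},
  {"tx": 0.0635,"ty": -0.488,"tz": -0.265,"rx": 0,"ry": 0,"rz": -1.52,"jaw": 0.4},
])

```text
time: 6.82
position: [0.4414, 0.1291, 0.4181]
tool_rot: [1.944, 2.468, 0.001]
ft_force: [-0.2, -1.2, -0.1]
grip_width: 0.396
```

Run:
```python
from h import *
s,R=st(); ci=shot('wrist','w5'); np.save('w5.npy',ci,allow_pickle=True)
shot('top','t5',(300,180,480,320),4)
```

```text
t 6.83 pos [0.4414 0.1291 0.4181] F [-0.2 -1.2 -0.1] jaw 0.396 q [-1.22 -0.19  0.74  1.56  0.13  1.73 -0.23]
```

View pics/w5.png

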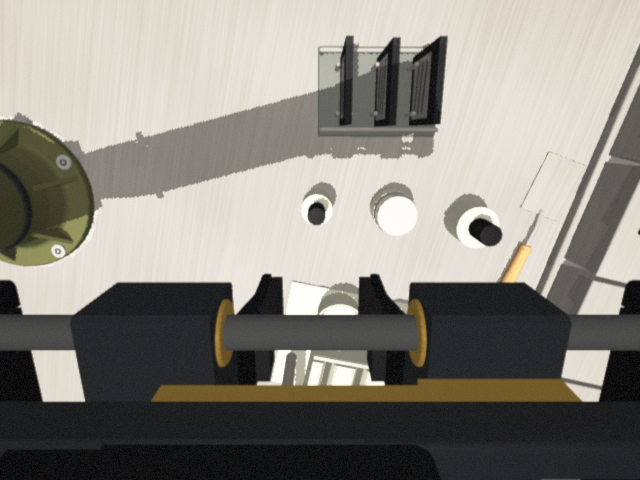

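View pics/t5.png

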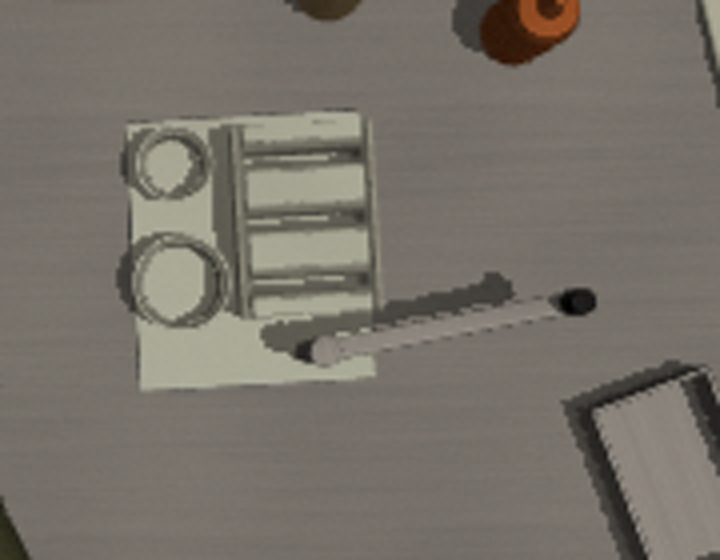

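```bash
cat > ovr.py <<'E'
from h import *
import sys
fn,cifn,x,y,a,x0,y0,x1,y1,f,out=sys.argv[1:]
x,y,a,f=map(float,(x,y,a,f));x0,y0,x1,y1=map(int,(x0,y0,x1,y1))
ci=np.load(cifn,allow_pickle=True).item()
im=cv2.imread('pics/'+fn)[y0:y1,x0:x1]; im=cv2.resize(im,None,fx=f,fy=f,interpolation=cv2.INTER_CUBIC)
c,s=np.cos(a),np.sin(a)
rect=lambda cx,cy,w,h,z:[(cx-w/2,cy-h/2,z),(cx+w/2,cy-h/2,z),(cx+w/2,cy+h/2,z),(cx-w/2,cy+h/2,z)]
def pl(P,col):
    q=[((proj(ci,[x+c*u-s*v,y+s*u+c*v,z])-[x0,y0]+.5)*f) for u,v,z in P]
    cv2.polylines(im,[np.int32(np.round(np.array(q)*8))],True,col,1,cv2.LINE_AA,3)
for sx in(-.05,0,.05): pl(rect(sx,0,.008,.09,.133),(0,0,255)); pl(rect(sx,0,.008,.09,.008),(0,200,255))
pl(rect(0,0,.17,.12,.008),(0,255,0))
cv2.imwrite('pics/'+out,im)
E
python3 ovr.py w5.png w5.npy .4934 .2679 .24 290 10 470 170 4 o3.png
```

```text
(no output)
```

View pics/o3.png

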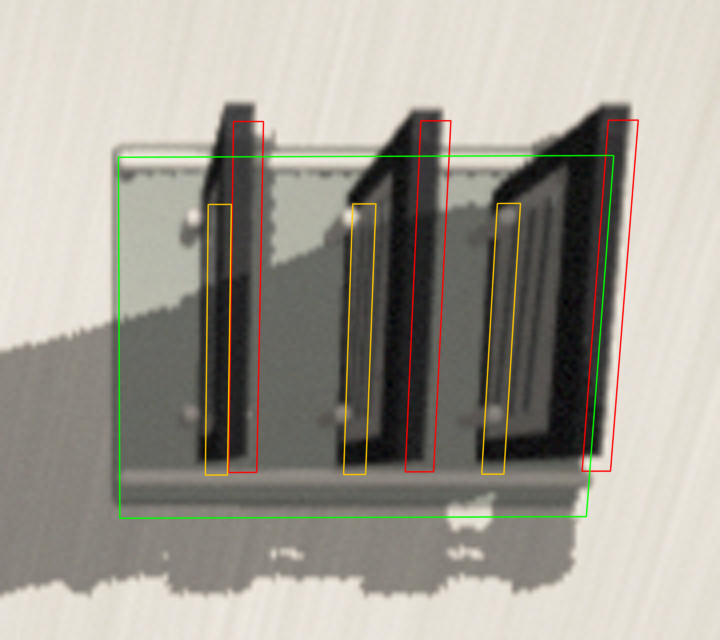

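```bash
python3 ovr.py w5.png w5.npy .4905 .2713 .243 290 10 470 170 4 o4.png
```

View pics/o4.png

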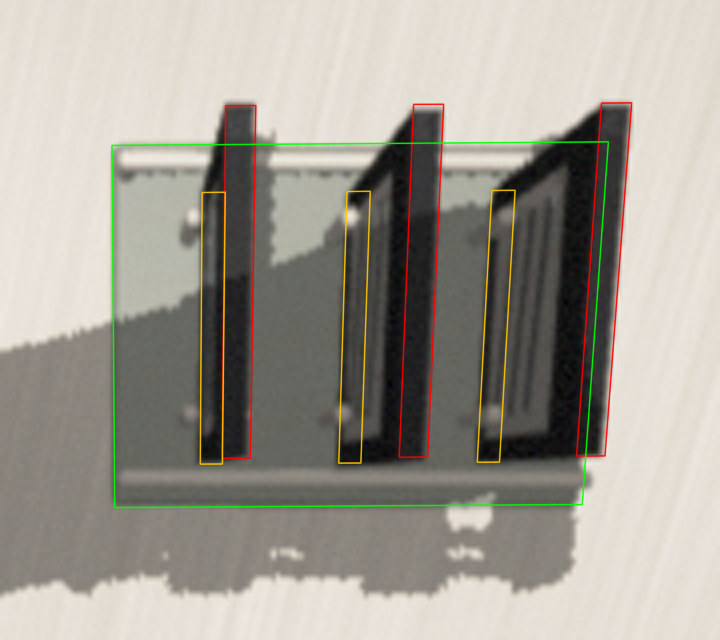

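Run:
```python
from h import *
plan([.539,.2833,.20],.243)
```

```text
t 6.92 pos [0.4412 0.1289 0.4178] F [ 0.8 -0.3 -0.1] jaw 0.399 q [-1.22 -0.19  0.74  1.56  0.13  1.73 -0.23]
tx 0.1272 ty 0.1312 tz 0.2178 rx 0.0000 ry -0.0004 rz -0.0071 rows>=4.5
```

Request:
carry_out([
  {"tx": 0.127,"ty": 0.131,"tz": 0.218,"rx": 0,"ry": 0,"rz": -0.007,"jaw": 0.4},
  {"tx": 0.127,"ty": 0.131,"tz": 0.218,"rx": 0,"ry": 0,"rz": -0.007,"jaw": 0.4},
  {"tx": 0.127,"ty": 0.131,"tz": 0.218,"rx": 0,"ry": 0,"rz": -0.007,"jaw": 0.4},
  {"tx": 0.127,"ty": 0.131,"tz": 0.218,"rx": 0,"ry": 0,"rz": -0.007,"jaw": 0.4},
  {"tx": 0.127,"ty": 0.131,"tz": 0.218,"rx": 0,"ry": 0,"rz": -0.007,"jaw": 0.4},
  {"tx": 0.127,"ty": 0.131,"tz": 0.218,"rx": 0,"ry": 0,"rz": -0.007,"jaw": 0.4},
  {"tx": 0.127,"ty": 0.131,"tz": 0.218,"rx": 0,"ry": 0,"rz": -0.007,"jaw": 0.4},
  {"tx": 0.127,"ty": 0.131,"tz": 0.218,"rx": 0,"ry": 0,"rz": -0.007,"jaw": 0.4},
])

```text
time: 7.92
position: [0.5386, 0.2845, 0.2019]
tool_rot: [1.933, 2.476, 0.005]
ft_force: [0.2, 0.6, -0.0]
grip_width: 0.401
```

Run:
```python
from h import *
plan([.539,.2833,.099],.243)
shot('wrist','w6'); shot('scene','s6',(320,150,450,270),5)
```

```text
t 7.92 pos [0.5386 0.2845 0.2019] F [ 0.2  0.6 -0. ] jaw 0.401 q [-1.18  0.3   0.8   1.62 -0.22  1.32 -0.11]
tx -0.0015 ty -0.0002 tz 0.1029 rx 0.0027 ry -0.0019 rz 0.0021 rows>=1.6
```

View pics/w6.png

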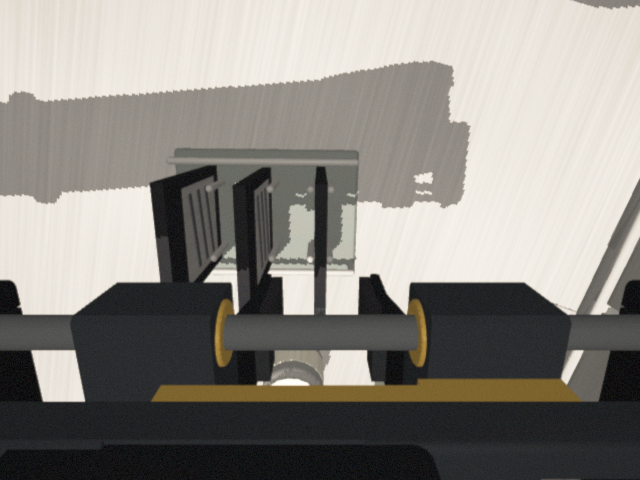

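View pics/s6.png

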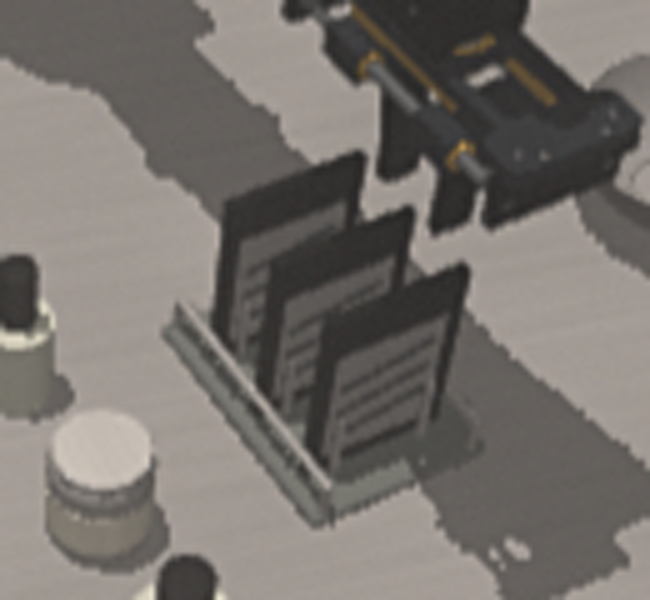

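Request:
carry_out([
  {"tx": -0.001,"ty": 0,"tz": 0.05,"rx": 0,"ry": 0,"rz": 0,"jaw": 0.4},
  {"tx": -0.001,"ty": 0,"tz": 0.103,"rx": 0,"ry": 0,"rz": 0,"jaw": 0.4},
  {"tx": -0.001,"ty": 0,"tz": 0.103,"rx": 0,"ry": 0,"rz": 0,"jaw": 0.4},
  {"tx": -0.001,"ty": 0,"tz": 0.103,"rx": 0,"ry": 0,"rz": 0,"jaw": 0},
  {"tx": -0.001,"ty": 0,"tz": 0.103,"rx": 0,"ry": 0,"rz": 0,"jaw": 0},
  {"tx": -0.001,"ty": 0,"tz": 0.103,"rx": 0,"ry": 0,"rz": 0,"jaw": 0},
  {"tx": -0.001,"ty": 0,"tz": 0.103,"rx": 0,"ry": 0,"rz": 0,"jaw": 0},
  {"tx": -0.001,"ty": 0,"tz": 0.103,"rx": 0,"ry": 0,"rz": 0,"jaw": 0},
], grip_force=30)

```text
time: 9.02
position: [0.5387, 0.2852, 0.0981]
tool_rot: [1.931, 2.478, 0.003]
ft_force: [-1.0, -0.5, 6.4]
grip_width: 0.091
```

Run:
```python
from h import *
plan([.539,.2833,.27],.243)
```

```text
t 9.03 pos [0.5387 0.2852 0.0981] F [-1.  -0.5  6.4] jaw 0.091 q [-1.15  0.4   0.76  1.73 -0.3   1.13 -0.05]
tx -0.0017 ty 0.0001 tz -0.1719 rx 0.0018 ry -0.0011 rz 0.0041 rows>=2.8
```

Request:
carry_out([
  {"tx": 0,"ty": 0,"tz": -0.03,"rx": 0,"ry": 0,"rz": 0,"jaw": 0},
  {"tx": 0,"ty": 0,"tz": -0.07,"rx": 0,"ry": 0,"rz": 0,"jaw": 0},
  {"tx": 0,"ty": 0,"tz": -0.12,"rx": 0,"ry": 0,"rz": 0,"jaw": 0},
  {"tx": 0,"ty": 0,"tz": -0.172,"rx": 0,"ry": 0,"rz": 0,"jaw": 0},
  {"tx": 0,"ty": 0,"tz": -0.172,"rx": 0,"ry": 0,"rz": 0,"jaw": 0},
])

```text
time: 9.65
position: [0.5402, 0.2852, 0.2731]
tool_rot: [1.93, 2.476, 0.012]
ft_force: [0.7, -0.2, -2.7]
grip_width: 0.09
```

Run:
```python
from h import *
plan([.617,-.1688,.28],.025)
shot('scene','s7',(300,100,460,270),4)
```

```text
t 9.65 pos [0.5402 0.2852 0.2731] F [ 0.7 -0.2 -2.7] jaw 0.090 q [-1.2   0.26  0.82  1.51 -0.19  1.44 -0.13]
tx -0.4590 ty -0.0363 tz -0.0085 rx 0.0069 ry -0.0035 rz 0.2218 rows>=7.4
```

View pics/s7.png

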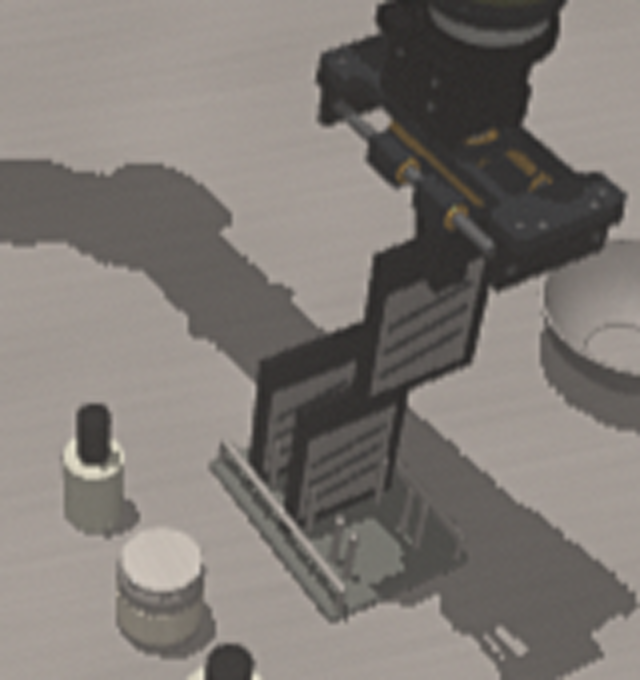

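Plate lifted cleanly. Carry it over slot 3.

Request:
carry_out([
  {"tx": -0.05,"ty": -0.004,"tz": -0.009,"rx": 0,"ry": 0,"rz": 0.03,"jaw": 0},
  {"tx": -0.459,"ty": -0.0363,"tz": -0.009,"rx": 0,"ry": 0,"rz": 0.222,"jaw": 0},
  {"tx": -0.459,"ty": -0.0363,"tz": -0.009,"rx": 0,"ry": 0,"rz": 0.222,"jaw": 0},
  {"tx": -0.459,"ty": -0.0363,"tz": -0.009,"rx": 0,"ry": 0,"rz": 0.222,"jaw": 0},
  {"tx": -0.459,"ty": -0.0363,"tz": -0.009,"rx": 0,"ry": 0,"rz": 0.222,"jaw": 0},
  {"tx": -0.459,"ty": -0.0363,"tz": -0.009,"rx": 0,"ry": 0,"rz": 0.222,"jaw": 0},
  {"tx": -0.459,"ty": -0.0363,"tz": -0.009,"rx": 0,"ry": 0,"rz": 0.222,"jaw": 0},
  {"tx": -0.459,"ty": -0.0363,"tz": -0.009,"rx": 0,"ry": 0,"rz": 0.222,"jaw": 0},
  {"tx": -0.459,"ty": -0.0363,"tz": -0.009,"rx": 0,"ry": 0,"rz": 0.222,"jaw": 0},
  {"tx": -0.459,"ty": -0.0363,"tz": -0.009,"rx": 0,"ry": 0,"rz": 0.222,"jaw": 0},
])

```text
time: 10.95
position: [0.6142, -0.1687, 0.2762]
tool_rot: [-2.192, -2.247, 0.001]
ft_force: [0.2, 0.6, -1.7]
grip_width: 0.094
```

Run:
```python
from h import *
plan([.617,-.1688,.185],.025)
ci=shot('wrist','w8'); np.save('w8.npy',ci,allow_pickle=True); shot('scene','s8',(180,150,320,290),4)
```

```text
t 10.95 pos [ 0.6142 -0.1687  0.2762] F [ 0.2  0.6 -1.7] jaw 0.094 q [-0.52  0.4   1.01  1.43 -0.34  1.5   0.51]
tx -0.0003 ty 0.0030 tz 0.0912 rx -0.0025 ry -0.0014 rz -0.0004 rows>=1.5
```

View pics/w8.png

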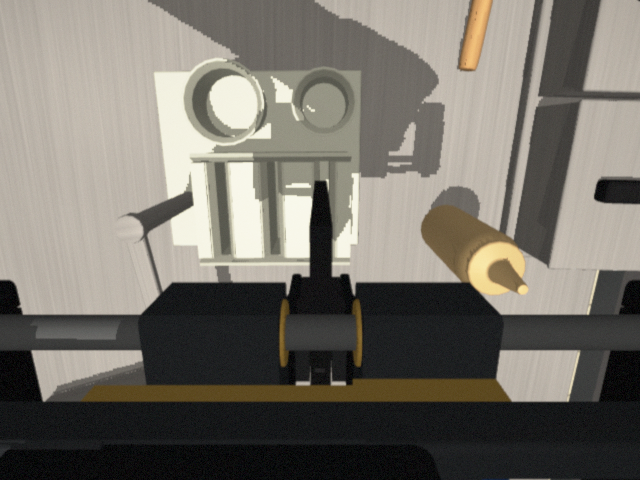

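View pics/s8.png

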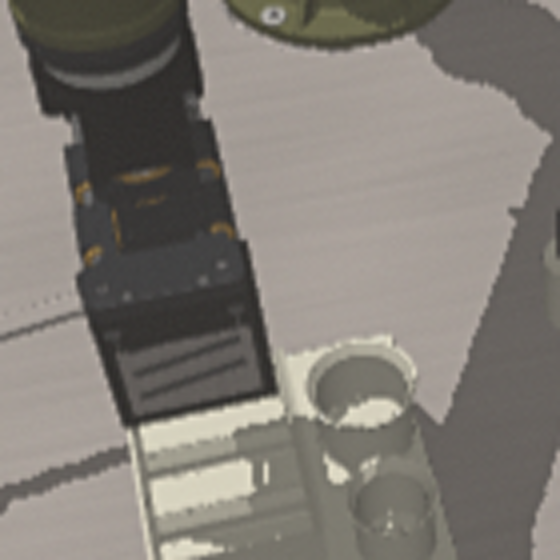

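Run:
```python
from h import *
from ov import ov
ci=np.load('w8.npy',allow_pickle=True).item()
ov('pics/w8.png',ci,(.567,-.170,.025),(130,40,380,280),(750,720),'pics/o5.png')
c,s=np.cos(.025),np.sin(.025)
for y in(-.04,-.045,-.05):
  for x in (-.004,.004):
    print(y,[proj(ci,[.6142+c*x-s*-y,-.1687+s*x+c*-y,z]).round(1) for z in(.185,)])
im=cv2.imread('pics/w8.png')[150:290,260:390]
cv2.imwrite('pics/w8c.png',cv2.resize(im,None,fx=5,fy=4.2,interpolation=cv2.INTER_CUBIC))
```

```text
-0.04 [array([315.6, 183.9])]
-0.04 [array([327.6, 183.9])]
-0.045 [array([315.6, 176.4])]
-0.045 [array([327.6, 176.4])]
-0.05 [array([315.5, 168.7])]
-0.05 [array([327.6, 168.7])]
```

View pics/o5.png

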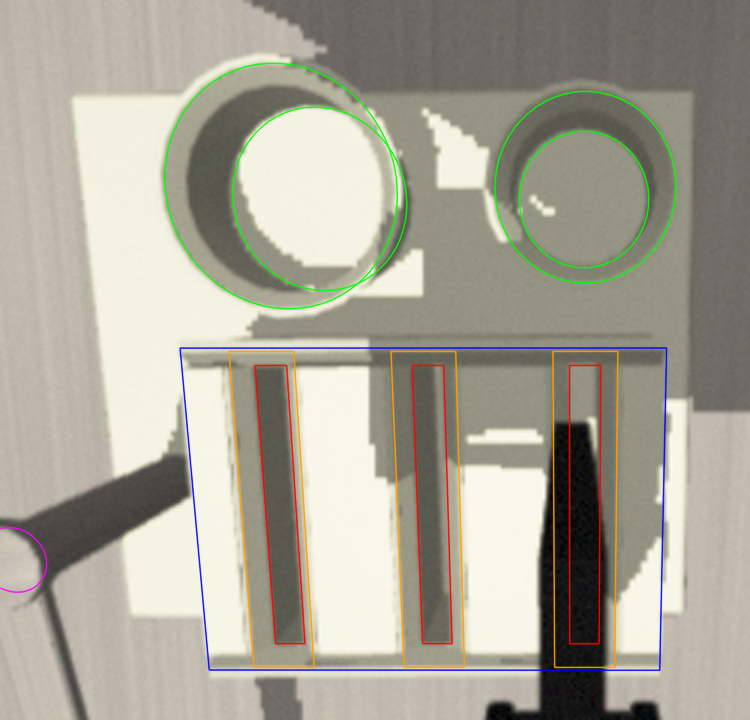

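View pics/w8c.png

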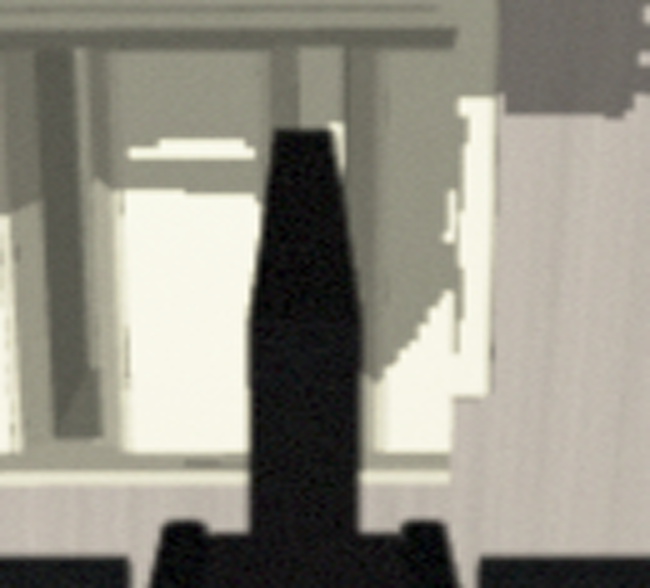

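Request:
carry_out([
  {"tx": 0.0025,"ty": 0.003,"tz": 0.03,"rx": 0,"ry": 0,"rz": 0,"jaw": 0},
  {"tx": 0.0025,"ty": 0.003,"tz": 0.06,"rx": 0,"ry": 0,"rz": 0,"jaw": 0},
  {"tx": 0.0025,"ty": 0.003,"tz": 0.09,"rx": 0,"ry": 0,"rz": 0,"jaw": 0},
  {"tx": 0.0025,"ty": 0.003,"tz": 0.095,"rx": 0,"ry": 0,"rz": 0,"jaw": 0},
  {"tx": 0.0025,"ty": 0.003,"tz": 0.095,"rx": 0,"ry": 0,"rz": 0,"jaw": 0},
])

```text
time: 11.68
position: [0.6183, -0.1657, 0.1833]
tool_rot: [2.192, 2.251, 0.001]
ft_force: [0.4, -1.1, -0.6]
grip_width: 0.09
```

Run:
```python
from h import *
plan([.617,-.1663,.096],.025)
shot('scene','s9',(180,150,320,290),4);shot('wrist','w9')
```

```text
t 11.68 pos [ 0.6183 -0.1657  0.1833] F [ 0.4 -1.1 -0.6] jaw 0.090 q [-0.51  0.46  0.98  1.56 -0.39  1.33  0.54]
tx -0.0006 ty -0.0014 tz 0.0873 rx 0.0005 ry -0.0002 rz 0.0015 rows>=1.4
```

View pics/w9.png

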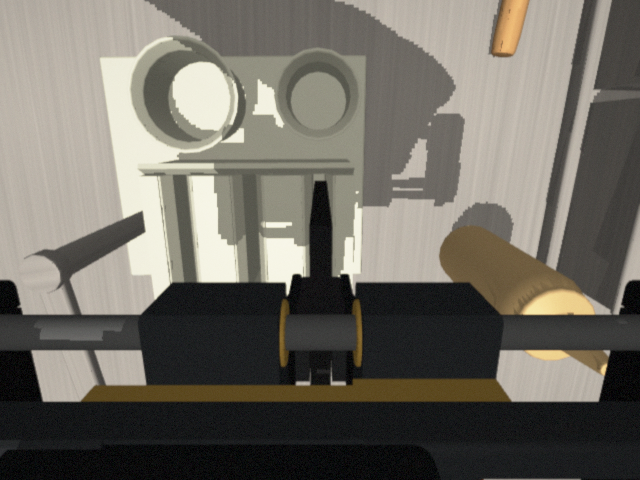

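View pics/s9.png

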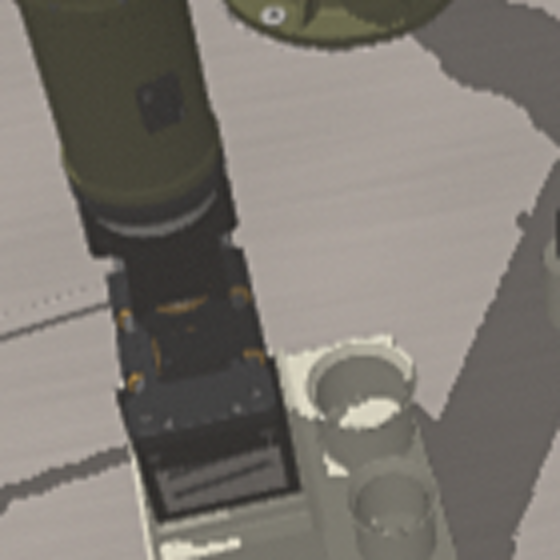

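Request:
carry_out([
  {"tx": -0.0005,"ty": -0.0014,"tz": 0.015,"rx": 0,"ry": 0,"rz": 0,"jaw": 0},
  {"tx": -0.0005,"ty": -0.0014,"tz": 0.03,"rx": 0,"ry": 0,"rz": 0,"jaw": 0},
  {"tx": -0.0005,"ty": -0.0014,"tz": 0.045,"rx": 0,"ry": 0,"rz": 0,"jaw": 0},
])

```text
time: 12.15
position: [0.6167, -0.167, 0.1365]
tool_rot: [2.193, 2.249, 0.001]
ft_force: [1.5, 0.1, -0.6]
grip_width: 0.094
```

Request:
carry_out([
  {"tx": 0,"ty": 0,"tz": 0.015,"rx": 0,"ry": 0,"rz": 0,"jaw": 0},
  {"tx": 0,"ty": 0,"tz": 0.03,"rx": 0,"ry": 0,"rz": 0,"jaw": 0},
  {"tx": 0,"ty": 0,"tz": 0.038,"rx": 0,"ry": 0,"rz": 0,"jaw": 0},
  {"tx": 0,"ty": 0,"tz": 0.041,"rx": 0,"ry": 0,"rz": 0,"jaw": 0},
  {"tx": 0,"ty": 0,"tz": 0.041,"rx": 0,"ry": 0,"rz": 0,"jaw": 0},
])

```text
time: 12.78
position: [0.6166, -0.1673, 0.0967]
tool_rot: [2.194, 2.249, 0.0]
ft_force: [2.9, 0.9, -3.0]
grip_width: 0.09
```

Run:
```python
from h import *
plan([.617,-.1663,.096],.025)
```

```text
t 12.78 pos [ 0.6166 -0.1673  0.0967] F [ 2.9  0.9 -3. ] jaw 0.090 q [-0.48  0.53  0.93  1.66 -0.45  1.19  0.58]
tx 0.0009 ty 0.0004 tz 0.0007 rx 0.0002 ry -0.0001 rz -0.0001 rows>=0.0
```

Request:
carry_out([
  {"tx": 0,"ty": 0,"tz": 0.002,"rx": 0,"ry": 0,"rz": 0,"jaw": 0},
  {"tx": 0,"ty": 0,"tz": 0.002,"rx": 0,"ry": 0,"rz": 0,"jaw": 0},
  {"tx": 0,"ty": 0,"tz": 0.002,"rx": 0,"ry": 0,"rz": 0,"jaw": 0.35},
  {"tx": 0,"ty": 0,"tz": 0.002,"rx": 0,"ry": 0,"rz": 0,"jaw": 0.35},
  {"tx": 0,"ty": 0,"tz": 0.002,"rx": 0,"ry": 0,"rz": 0,"jaw": 0.35},
  {"tx": 0,"ty": 0,"tz": -0.03,"rx": 0,"ry": 0,"rz": 0,"jaw": 0.35},
  {"tx": 0,"ty": 0,"tz": -0.09,"rx": 0,"ry": 0,"rz": 0,"jaw": 0.35},
  {"tx": 0,"ty": 0,"tz": -0.15,"rx": 0,"ry": 0,"rz": 0,"jaw": 0.35},
  {"tx": 0,"ty": 0,"tz": -0.18,"rx": 0,"ry": 0,"rz": 0,"jaw": 0.35},
])

```text
time: 13.9
position: [0.6172, -0.1681, 0.2804]
tool_rot: [2.191, 2.246, 0.003]
ft_force: [-0.2, -0.1, 0.1]
grip_width: 0.346
```

Run:
```python
from h import *
plan([.4905,.2728,.20],.243)
shot('scene','s10',(180,150,320,290),4);ci=shot('wrist','w10'); np.save('w10.npy',ci,allow_pickle=True)
```

```text
t 13.90 pos [ 0.6172 -0.1681  0.2804] F [-0.2 -0.1  0.1] jaw 0.346 q [-0.52  0.4   1.01  1.42 -0.34  1.5   0.5 ]
tx 0.4440 ty -0.1162 tz 0.0795 rx 0.0039 ry 0.0014 rz -0.2184 rows>=7.5
```

View pics/w10.png

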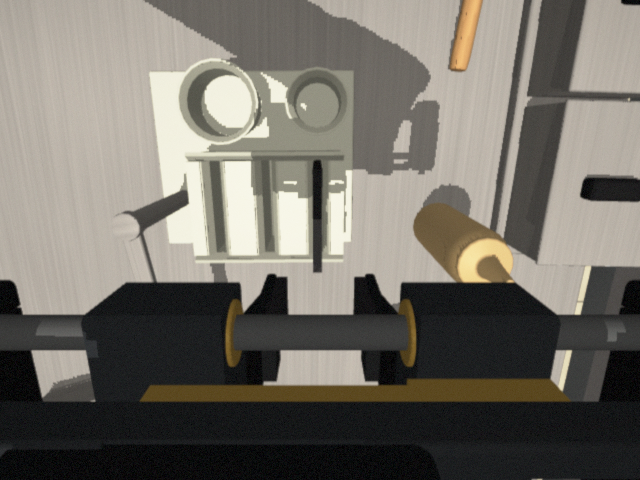

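View pics/s10.png

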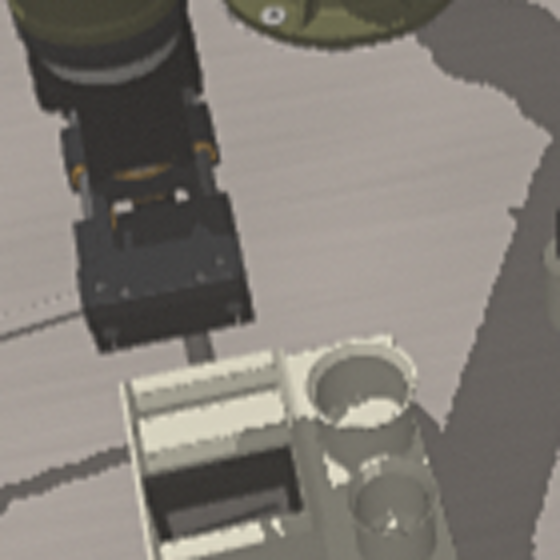

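Run:
```python
from h import *
ci=np.load('w10.npy',allow_pickle=True).item()
for z in(.131,.140):
  for v in(.045,-.045): print(z,v,[proj(ci,[.617+u-.025*v,-.1687+v,z]).round(1) for u in(-.004,.004)])
im=cv2.imread('pics/w10.png')[140:290,270:370]
cv2.imwrite('pics/w10c.png',cv2.resize(im,None,fx=4,fy=4,interpolation=cv2.INTER_CUBIC))
```

```text
0.131 0.045 [array([313. , 167.2]), array([322.7, 167.5])]
0.131 -0.045 [array([313.5, 270.6]), array([322.6, 270.7])]
0.14 0.045 [array([312.8, 168.3]), array([322.9, 168.5])]
0.14 -0.045 [array([313.4, 274.3]), array([322.7, 274.5])]
```

View pics/w10c.png

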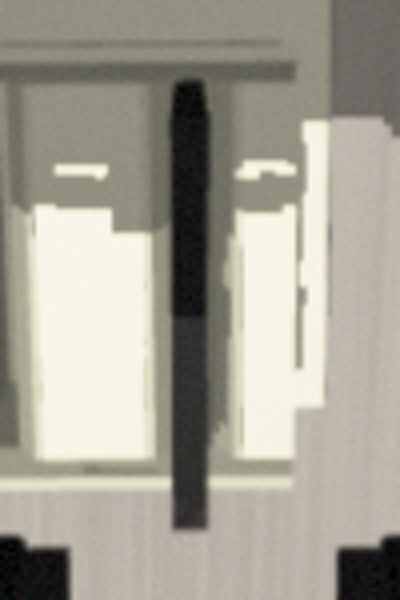

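Request:
carry_out([
  {"tx": 0.444,"ty": -0.116,"tz": 0.03,"rx": 0,"ry": 0,"rz": -0.218,"jaw": 0.4},
  {"tx": 0.444,"ty": -0.116,"tz": 0.03,"rx": 0,"ry": 0,"rz": -0.218,"jaw": 0.4},
  {"tx": 0.444,"ty": -0.116,"tz": 0.03,"rx": 0,"ry": 0,"rz": -0.218,"jaw": 0.4},
  {"tx": 0.444,"ty": -0.116,"tz": 0.03,"rx": 0,"ry": 0,"rz": -0.218,"jaw": 0.4},
  {"tx": 0.444,"ty": -0.116,"tz": 0.03,"rx": 0,"ry": 0,"rz": -0.218,"jaw": 0.4},
  {"tx": 0.444,"ty": -0.116,"tz": 0.03,"rx": 0,"ry": 0,"rz": -0.218,"jaw": 0.4},
  {"tx": 0.444,"ty": -0.116,"tz": 0.03,"rx": 0,"ry": 0,"rz": -0.218,"jaw": 0.4},
  {"tx": 0.444,"ty": -0.116,"tz": 0.03,"rx": 0,"ry": 0,"rz": -0.218,"jaw": 0.4},
  {"tx": 0.444,"ty": -0.116,"tz": 0.08,"rx": 0,"ry": 0,"rz": -0.218,"jaw": 0.4},
  {"tx": 0.444,"ty": -0.116,"tz": 0.08,"rx": 0,"ry": 0,"rz": -0.218,"jaw": 0.4},
])

```text
time: 15.25
position: [0.487, 0.2714, 0.1929]
tool_rot: [-1.936, -2.472, 0.014]
ft_force: [-0.6, -0.4, 0.2]
grip_width: 0.402
```

Run:
```python
from h import *
plan([.4905,.2718,.099],.243)
shot('wrist','w11')
```

```text
t 15.25 pos [0.487  0.2714 0.1929] F [-0.6 -0.4  0.2] jaw 0.402 q [-1.26  0.18  0.79  1.74 -0.13  1.28 -0.2 ]
tx -0.0000 ty 0.0043 tz 0.0939 rx -0.0076 ry 0.0044 rz -0.0009 rows>=1.5
```

View pics/w11.png

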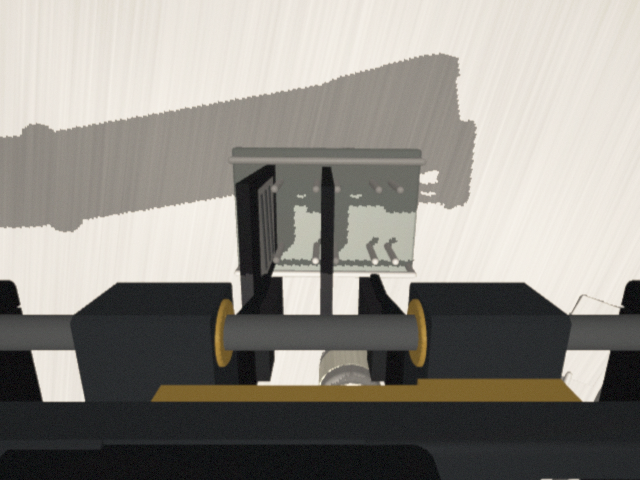

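Request:
carry_out([
  {"tx": 0,"ty": 0.0035,"tz": 0.03,"rx": -0.004,"ry": 0.002,"rz": 0,"jaw": 0.4},
  {"tx": 0,"ty": 0.0035,"tz": 0.07,"rx": -0.004,"ry": 0.002,"rz": 0,"jaw": 0.4},
  {"tx": 0,"ty": 0.0035,"tz": 0.094,"rx": -0.004,"ry": 0.002,"rz": 0,"jaw": 0.4},
  {"tx": 0,"ty": 0.0035,"tz": 0.094,"rx": -0.004,"ry": 0.002,"rz": 0,"jaw": 0.4},
  {"tx": 0,"ty": 0.0035,"tz": 0.094,"rx": -0.004,"ry": 0.002,"rz": 0,"jaw": 0},
  {"tx": 0,"ty": 0.0035,"tz": 0.094,"rx": -0.004,"ry": 0.002,"rz": 0,"jaw": 0},
  {"tx": 0,"ty": 0.0035,"tz": 0.094,"rx": -0.004,"ry": 0.002,"rz": 0,"jaw": 0},
  {"tx": 0,"ty": 0.0035,"tz": 0.094,"rx": -0.004,"ry": 0.002,"rz": 0,"jaw": 0},
  {"tx": 0,"ty": 0.0035,"tz": 0.094,"rx": -0.004,"ry": 0.002,"rz": 0,"jaw": 0},
], grip_force=30)

```text
time: 16.42
position: [0.4922, 0.2747, 0.1035]
tool_rot: [-1.935, -2.474, -0.006]
ft_force: [-3.0, -2.0, 5.8]
grip_width: 0.091
```

Run:
```python
from h import *
plan([.567,-.170,.28],.025)
```

```text
t 16.43 pos [0.4922 0.2747 0.1035] F [-3.  -2.   5.8] jaw 0.091 q [-1.22  0.28  0.76  1.84 -0.22  1.11 -0.13]
tx -0.4491 ty -0.0340 tz -0.1778 rx 0.0022 ry -0.0030 rz 0.2181 rows>=7.7
```

Request:
carry_out([
  {"tx": 0,"ty": 0,"tz": -0.03,"rx": 0,"ry": 0,"rz": 0,"jaw": 0},
  {"tx": 0,"ty": 0,"tz": -0.08,"rx": 0,"ry": 0,"rz": 0,"jaw": 0},
  {"tx": 0,"ty": 0,"tz": -0.14,"rx": 0,"ry": 0,"rz": 0,"jaw": 0},
  {"tx": -0.02,"ty": 0,"tz": -0.178,"rx": 0,"ry": 0,"rz": 0,"jaw": 0},
  {"tx": -0.449,"ty": -0.034,"tz": -0.178,"rx": 0,"ry": 0,"rz": 0.218,"jaw": 0},
  {"tx": -0.449,"ty": -0.034,"tz": -0.178,"rx": 0,"ry": 0,"rz": 0.218,"jaw": 0},
  {"tx": -0.449,"ty": -0.034,"tz": -0.178,"rx": 0,"ry": 0,"rz": 0.218,"jaw": 0},
  {"tx": -0.449,"ty": -0.034,"tz": -0.178,"rx": 0,"ry": 0,"rz": 0.218,"jaw": 0},
  {"tx": -0.449,"ty": -0.034,"tz": -0.178,"rx": 0,"ry": 0,"rz": 0.218,"jaw": 0},
  {"tx": -0.449,"ty": -0.034,"tz": -0.178,"rx": 0,"ry": 0,"rz": 0.218,"jaw": 0},
  {"tx": -0.449,"ty": -0.034,"tz": -0.178,"rx": 0,"ry": 0,"rz": 0.218,"jaw": 0},
  {"tx": -0.449,"ty": -0.034,"tz": -0.178,"rx": 0,"ry": 0,"rz": 0.218,"jaw": 0},
])

```text
time: 17.92
position: [0.5653, -0.1775, 0.2795]
tool_rot: [2.205, 2.234, 0.001]
ft_force: [-0.1, 1.1, -2.9]
grip_width: 0.093
```

Request:
carry_out([
  {"tx": 0,"ty": 0,"tz": 0,"rx": 0,"ry": 0,"rz": 0,"jaw": 0},
  {"tx": 0,"ty": 0,"tz": 0,"rx": 0,"ry": 0,"rz": 0,"jaw": 0},
])

```text
time: 18.18
position: [0.5678, -0.1675, 0.2795]
tool_rot: [-2.189, -2.253, -0.008]
ft_force: [0.3, -0.7, -1.8]
grip_width: 0.089
```

```bash
cat > chk.py <<'E'
from h import *
from ov import ov
import sys
# plate-in-hand check: zb = plate bottom height below TCP
zb=float(sys.argv[1]); tgt=[float(v) for v in sys.argv[2:4]]; n=sys.argv[4]
plan([*tgt,.185],.025); s,R=st(); p=s['position']
ci=shot('wrist',n); 
for v in(.038,.040,.0425,.045): print(v,[proj(ci,p+R@[v,u,zb]).round(1) for u in(-.004,.004)])
im=cv2.imread(f'pics/{n}.png')[140:280,260:390]
cv2.imwrite(f'pics/{n}c.png',cv2.resize(im,None,fx=5,fy=4,interpolation=cv2.INTER_CUBIC))
ov(f'pics/{n}.png',ci,(.567,-.170,.025),(150,40,400,280),(750,720),f'pics/{n}o.png')
E
python3 chk.py .0955 .567 -.170 w12
```

```text
t 18.18 pos [ 0.5678 -0.1675  0.2795] F [ 0.3 -0.7 -1.8] jaw 0.089 q [-0.66  0.29  1.12  1.55 -0.27  1.47  0.5 ]
tx -0.0029 ty -0.0012 tz 0.0945 rx 0.0034 ry -0.0042 rz 0.0036 rows>=1.5
t 18.18 pos [ 0.5678 -0.1675  0.2795] F [ 0.3 -0.7 -1.8] jaw 0.089 q [-0.66  0.29  1.12  1.55 -0.27  1.47  0.5 ]
0.038 [array([315.4, 185.8]), array([327.1, 185.8])]
0.04 [array([315.4, 182.8]), array([327.2, 182.8])]
0.0425 [array([315.3, 179.1]), array([327.2, 179.1])]
0.045 [array([315.3, 175.4]), array([327.2, 175.4])]
```

View pics/w12c.png

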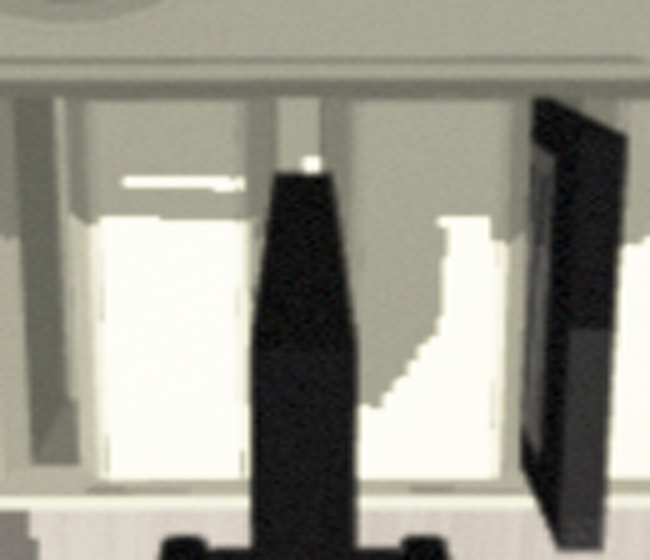

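View pics/w12o.png

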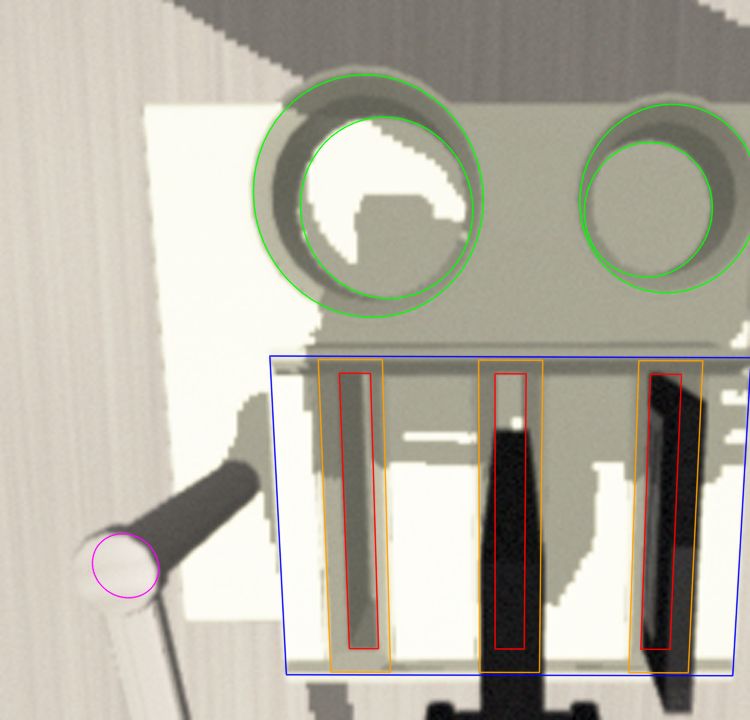

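Request:
carry_out([
  {"tx": 0.001,"ty": -0.001,"tz": 0.03,"rx": 0.003,"ry": -0.003,"rz": 0.003,"jaw": 0},
  {"tx": 0.001,"ty": -0.001,"tz": 0.06,"rx": 0.003,"ry": -0.003,"rz": 0.003,"jaw": 0},
  {"tx": 0.001,"ty": -0.001,"tz": 0.085,"rx": 0.003,"ry": -0.003,"rz": 0.003,"jaw": 0},
  {"tx": 0.001,"ty": -0.001,"tz": 0.09,"rx": 0.003,"ry": -0.003,"rz": 0.003,"jaw": 0},
  {"tx": 0.001,"ty": -0.001,"tz": 0.09,"rx": 0.003,"ry": -0.003,"rz": 0.003,"jaw": 0},
])

```text
time: 18.85
position: [0.567, -0.1678, 0.1903]
tool_rot: [2.195, 2.247, 0.001]
ft_force: [-0.1, -0.1, -1.1]
grip_width: 0.088
```

Run:
```python
from h import *
plan([.567,-.166,.1015],.025); shot('wrist','w13',(200,120,420,300),3)
```

```text
t 18.85 pos [ 0.567  -0.1678  0.1903] F [-0.1 -0.1 -1.1] jaw 0.088 q [-0.64  0.35  1.09  1.68 -0.32  1.31  0.53]
tx 0.0018 ty -0.0001 tz 0.0888 rx 0.0011 ry -0.0000 rz -0.0014 rows>=1.4
```

View pics/w13.png

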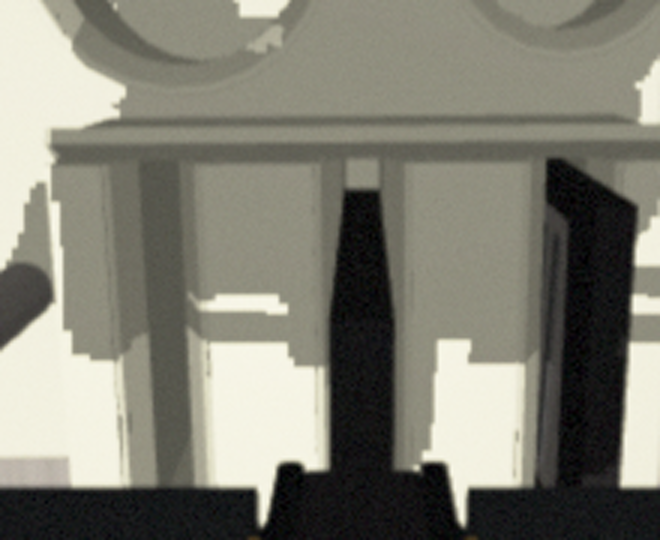

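Request:
carry_out([
  {"tx": 0.002,"ty": 0,"tz": 0.015,"rx": 0,"ry": 0,"rz": 0,"jaw": 0},
  {"tx": 0.002,"ty": 0,"tz": 0.03,"rx": 0,"ry": 0,"rz": 0,"jaw": 0},
  {"tx": 0.002,"ty": 0,"tz": 0.05,"rx": 0,"ry": 0,"rz": 0,"jaw": 0},
  {"tx": 0.002,"ty": 0,"tz": 0.07,"rx": 0,"ry": 0,"rz": 0,"jaw": 0},
  {"tx": 0.002,"ty": 0,"tz": 0.083,"rx": 0,"ry": 0,"rz": 0,"jaw": 0},
  {"tx": 0.002,"ty": 0,"tz": 0.0895,"rx": 0,"ry": 0,"rz": 0,"jaw": 0},
  {"tx": 0.002,"ty": 0,"tz": 0.0895,"rx": 0,"ry": 0,"rz": 0,"jaw": 0},
])

```text
time: 19.77
position: [0.5676, -0.1671, 0.1016]
tool_rot: [2.196, 2.244, 0.003]
ft_force: [0.5, 0.5, 6.4]
grip_width: 0.09
```

Request:
carry_out([
  {"tx": 0,"ty": 0,"tz": 0.001,"rx": 0,"ry": 0,"rz": 0,"jaw": 0},
  {"tx": 0,"ty": 0,"tz": 0.001,"rx": 0,"ry": 0,"rz": 0,"jaw": 0.35},
  {"tx": 0,"ty": 0,"tz": 0.001,"rx": 0,"ry": 0,"rz": 0,"jaw": 0.35},
  {"tx": 0,"ty": 0,"tz": 0.001,"rx": 0,"ry": 0,"rz": 0,"jaw": 0.35},
  {"tx": 0,"ty": 0,"tz": -0.03,"rx": 0,"ry": 0,"rz": 0,"jaw": 0.35},
  {"tx": 0,"ty": 0,"tz": -0.09,"rx": 0,"ry": 0,"rz": 0,"jaw": 0.35},
  {"tx": 0,"ty": 0,"tz": -0.15,"rx": 0,"ry": 0,"rz": 0,"jaw": 0.35},
  {"tx": 0,"ty": 0,"tz": -0.18,"rx": 0,"ry": 0,"rz": 0,"jaw": 0.35},
  {"tx": 0,"ty": 0,"tz": -0.18,"rx": 0,"ry": 0,"rz": 0,"jaw": 0.35},
])

```text
time: 20.9
position: [0.5676, -0.1674, 0.2825]
tool_rot: [2.194, 2.243, 0.004]
ft_force: [-0.7, 0.3, -0.8]
grip_width: 0.352
```

Run:
```python
from h import *
plan([.442,.2593,.20],.243)
ci=shot('wrist','w14',(130,40,450,290),2.4)
for x in(0,.05):
  for v in(.045,-.045): print(x,v,[proj(ci,[.567+x+u-.025*v,-.170+.025*x+v,.131]).round(1) for u in(-.004,.004)])
```

```text
t 20.90 pos [ 0.5676 -0.1674  0.2825] F [-0.7  0.3 -0.8] jaw 0.352 q [-0.67  0.29  1.13  1.54 -0.26  1.47  0.49]
tx 0.4294 ty -0.1166 tz 0.0816 rx 0.0046 ry 0.0012 rz -0.2210 rows>=7.2
0 0.045 [array([314.4, 170.6]), array([324.2, 170.8])]
0 -0.045 [array([315.1, 273.7]), array([324.2, 273.9])]
0.05 0.045 [array([375.5, 170.4]), array([385.3, 170.6])]
0.05 -0.045 [array([371.8, 273.5]), array([380.9, 273.7])]
```

View pics/w14.png

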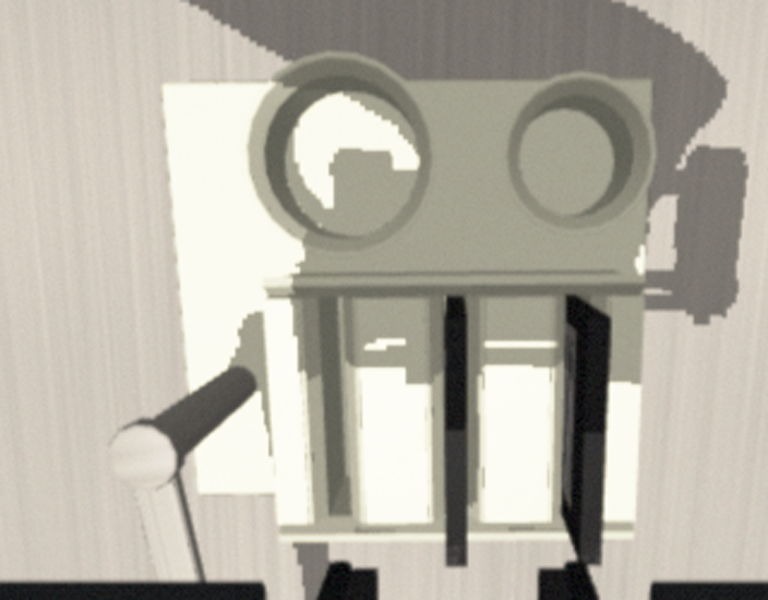

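Request:
carry_out([
  {"tx": 0.429,"ty": -0.117,"tz": 0.03,"rx": 0,"ry": 0,"rz": -0.221,"jaw": 0.4},
  {"tx": 0.429,"ty": -0.117,"tz": 0.03,"rx": 0,"ry": 0,"rz": -0.221,"jaw": 0.4},
  {"tx": 0.429,"ty": -0.117,"tz": 0.03,"rx": 0,"ry": 0,"rz": -0.221,"jaw": 0.4},
  {"tx": 0.429,"ty": -0.117,"tz": 0.03,"rx": 0,"ry": 0,"rz": -0.221,"jaw": 0.4},
  {"tx": 0.429,"ty": -0.117,"tz": 0.03,"rx": 0,"ry": 0,"rz": -0.221,"jaw": 0.4},
  {"tx": 0.429,"ty": -0.117,"tz": 0.03,"rx": 0,"ry": 0,"rz": -0.221,"jaw": 0.4},
  {"tx": 0.429,"ty": -0.117,"tz": 0.03,"rx": 0,"ry": 0,"rz": -0.221,"jaw": 0.4},
  {"tx": 0.429,"ty": -0.117,"tz": 0.03,"rx": 0,"ry": 0,"rz": -0.221,"jaw": 0.4},
  {"tx": 0.429,"ty": -0.117,"tz": 0.08,"rx": 0,"ry": 0,"rz": -0.221,"jaw": 0.4},
  {"tx": 0.429,"ty": -0.117,"tz": 0.08,"rx": 0,"ry": 0,"rz": -0.221,"jaw": 0.4},
  {"tx": 0.429,"ty": -0.117,"tz": 0.08,"rx": 0,"ry": 0,"rz": -0.221,"jaw": 0.4},
])

```text
time: 22.32
position: [0.4406, 0.2589, 0.2007]
tool_rot: [1.937, 2.472, 0.0]
ft_force: [0.7, 0.0, 0.6]
grip_width: 0.397
```

Run:
```python
from h import *
plan([.442,.2593,.099],.243)
shot('wrist','w15')
```

```text
t 22.32 pos [0.4406 0.2589 0.2007] F [0.7 0.  0.6] jaw 0.397 q [-1.33  0.03  0.77  1.85 -0.02  1.28 -0.32]
tx 0.0001 ty 0.0014 tz 0.1017 rx 0.0005 ry 0.0005 rz -0.0013 rows>=1.6
```

View pics/w15.png

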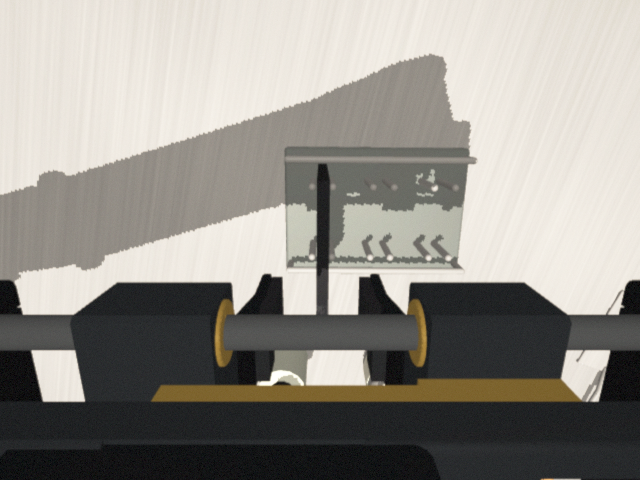

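Request:
carry_out([
  {"tx": 0,"ty": 0.0012,"tz": 0.04,"rx": 0,"ry": 0,"rz": 0,"jaw": 0.4},
  {"tx": 0,"ty": 0.0012,"tz": 0.08,"rx": 0,"ry": 0,"rz": 0,"jaw": 0.4},
  {"tx": 0,"ty": 0.0012,"tz": 0.102,"rx": 0,"ry": 0,"rz": 0,"jaw": 0.4},
  {"tx": 0,"ty": 0.0012,"tz": 0.102,"rx": 0,"ry": 0,"rz": 0,"jaw": 0.4},
  {"tx": 0,"ty": 0.0012,"tz": 0.102,"rx": 0,"ry": 0,"rz": 0,"jaw": 0},
  {"tx": 0,"ty": 0.0012,"tz": 0.102,"rx": 0,"ry": 0,"rz": 0,"jaw": 0},
  {"tx": 0,"ty": 0.0012,"tz": 0.102,"rx": 0,"ry": 0,"rz": 0,"jaw": 0},
  {"tx": 0,"ty": 0.0012,"tz": 0.102,"rx": 0,"ry": 0,"rz": 0,"jaw": 0},
  {"tx": 0,"ty": 0.0012,"tz": 0.102,"rx": 0,"ry": 0,"rz": 0,"jaw": 0},
], grip_force=30)

```text
time: 23.5
position: [0.4417, 0.2603, 0.0988]
tool_rot: [1.935, 2.474, 0.002]
ft_force: [0.1, 0.3, 5.4]
grip_width: 0.085
```

Run:
```python
from h import *
plan([.517,-.1713,.28],.025)
```

```text
t 23.50 pos [0.4417 0.2603 0.0988] F [0.1 0.3 5.4] jaw 0.085 q [-1.3   0.15  0.77  1.96 -0.12  1.07 -0.23]
tx -0.4369 ty -0.0306 tz -0.1815 rx 0.0013 ry -0.0007 rz 0.2181 rows>=7.6
```

Request:
carry_out([
  {"tx": 0,"ty": 0,"tz": -0.03,"rx": 0,"ry": 0,"rz": 0,"jaw": 0},
  {"tx": 0,"ty": 0,"tz": -0.08,"rx": 0,"ry": 0,"rz": 0,"jaw": 0},
  {"tx": 0,"ty": 0,"tz": -0.14,"rx": 0,"ry": 0,"rz": 0,"jaw": 0},
  {"tx": -0.02,"ty": 0,"tz": -0.182,"rx": 0,"ry": 0,"rz": 0,"jaw": 0},
  {"tx": -0.437,"ty": -0.031,"tz": -0.182,"rx": 0,"ry": 0,"rz": 0.218,"jaw": 0},
  {"tx": -0.437,"ty": -0.031,"tz": -0.182,"rx": 0,"ry": 0,"rz": 0.218,"jaw": 0},
  {"tx": -0.437,"ty": -0.031,"tz": -0.182,"rx": 0,"ry": 0,"rz": 0.218,"jaw": 0},
  {"tx": -0.437,"ty": -0.031,"tz": -0.182,"rx": 0,"ry": 0,"rz": 0.218,"jaw": 0},
  {"tx": -0.437,"ty": -0.031,"tz": -0.182,"rx": 0,"ry": 0,"rz": 0.218,"jaw": 0},
  {"tx": -0.437,"ty": -0.031,"tz": -0.182,"rx": 0,"ry": 0,"rz": 0.218,"jaw": 0},
  {"tx": -0.437,"ty": -0.031,"tz": -0.182,"rx": 0,"ry": 0,"rz": 0.218,"jaw": 0},
  {"tx": -0.437,"ty": -0.031,"tz": -0.182,"rx": 0,"ry": 0,"rz": 0.218,"jaw": 0},
])

```text
time: 25.0
position: [0.5151, -0.1761, 0.2792]
tool_rot: [2.201, 2.24, -0.008]
ft_force: [-0.8, 0.1, -1.5]
grip_width: 0.088
```

Request:
carry_out([
  {"tx": 0,"ty": 0,"tz": 0,"rx": 0,"ry": 0,"rz": 0,"jaw": 0},
  {"tx": 0,"ty": 0,"tz": 0,"rx": 0,"ry": 0,"rz": 0,"jaw": 0},
])

```text
time: 25.25
position: [0.5163, -0.1703, 0.28]
tool_rot: [-2.191, -2.251, -0.002]
ft_force: [-0.3, -0.3, -1.5]
grip_width: 0.092
```

```bash
python3 chk.py .0908 .517 -.1713 w16
```

```text
t 25.25 pos [ 0.5163 -0.1703  0.28  ] F [-0.3 -0.3 -1.5] jaw 0.092 q [-0.86  0.13  1.24  1.66 -0.12  1.44  0.42]
tx -0.0012 ty 0.0006 tz 0.0950 rx 0.0006 ry -0.0013 rz 0.0021 rows>=1.5
t 25.25 pos [ 0.5163 -0.1703  0.28  ] F [-0.3 -0.3 -1.5] jaw 0.092 q [-0.86  0.13  1.24  1.66 -0.12  1.44  0.42]
0.038 [array([315.3, 186.8]), array([327.3, 186.8])]
0.04 [array([315.3, 183.8]), array([327.3, 183.8])]
0.0425 [array([315.3, 180. ]), array([327.3, 180. ])]
0.045 [array([315.3, 176.2]), array([327.3, 176.2])]
```

View pics/w16c.png

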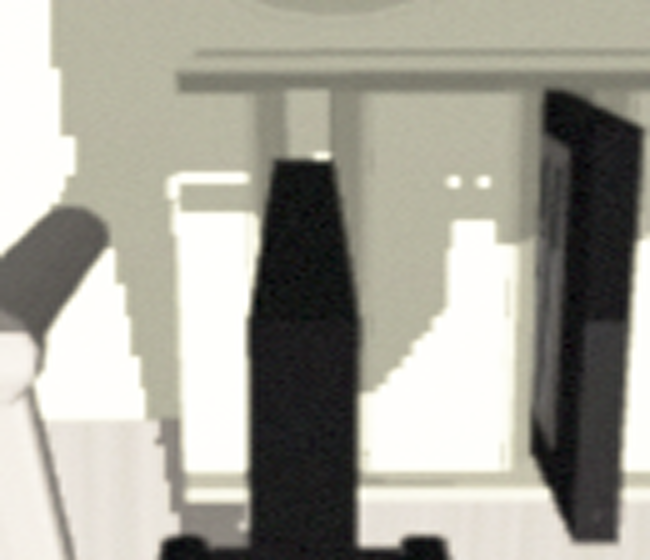

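View pics/w16o.png

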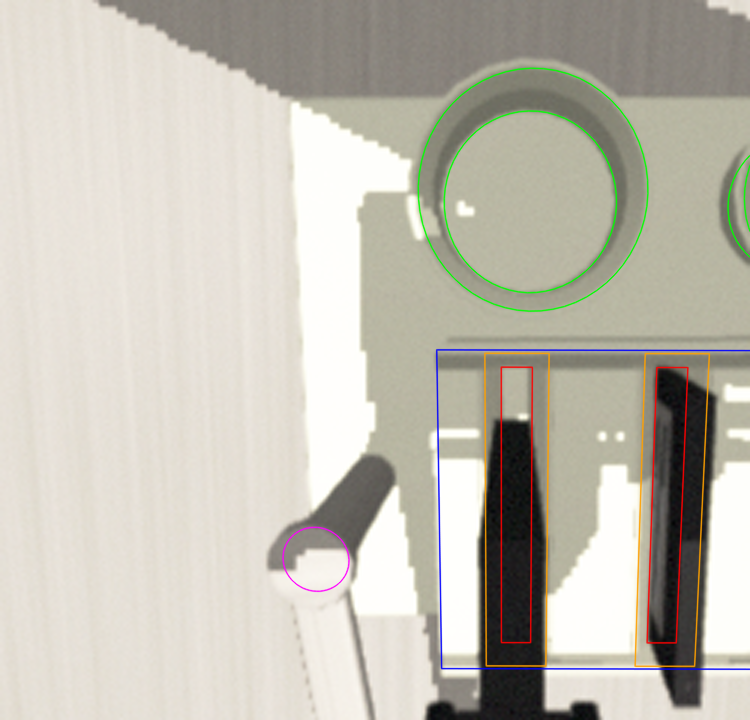

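Run:
```python
from h import *
ci=camera_info('wrist')
for z in(.14,.145,.15,.155,.16,.17): print(z,proj(ci,[.462,-.1726,z]).round(1), (proj(ci,[.472,-.1726,z])-proj(ci,[.462,-.1726,z])).round(1))
plan([.517,-.169,.19],.025)
```

```text
0.14 [254.5 225.9] [12.2  0.3]
0.145 [253.5 227.4] [12.4  0.3]
0.15 [252.4 228.9] [12.6  0.3]
0.155 [251.3 230.5] [12.8  0.3]
0.16 [250.2 232.1] [13.   0.3]
0.17 [247.8 235.5] [13.5  0.4]
t 25.30 pos [ 0.5165 -0.1702  0.2802] F [-0.5  0.2 -1.2] jaw 0.088 q [-0.86  0.13  1.24  1.66 -0.12  1.44  0.42]
tx 0.0011 ty 0.0005 tz 0.0902 rx 0.0009 ry -0.0014 rz 0.0024 rows>=1.4
```

Request:
carry_out([
  {"tx": 0.001,"ty": 0.0005,"tz": 0.03,"rx": 0,"ry": 0,"rz": 0.001,"jaw": 0},
  {"tx": 0.001,"ty": 0.0005,"tz": 0.06,"rx": 0,"ry": 0,"rz": 0.001,"jaw": 0},
  {"tx": 0.001,"ty": 0.0005,"tz": 0.085,"rx": 0,"ry": 0,"rz": 0.001,"jaw": 0},
  {"tx": 0.001,"ty": 0.0005,"tz": 0.09,"rx": 0,"ry": 0,"rz": 0.001,"jaw": 0},
  {"tx": 0.001,"ty": 0.0005,"tz": 0.09,"rx": 0,"ry": 0,"rz": 0.001,"jaw": 0},
])

```text
time: 25.92
position: [0.5172, -0.1701, 0.1908]
tool_rot: [2.193, 2.249, 0.002]
ft_force: [0.1, -0.0, -1.7]
grip_width: 0.087
```

Run:
```python
from h import *
plan([.517,-.169,.097],.025); shot('wrist','w17',(200,120,420,300),3)
```

```text
t 25.93 pos [ 0.5172 -0.1701  0.1908] F [ 0.1 -0.  -1.7] jaw 0.087 q [-0.79  0.22  1.2   1.79 -0.22  1.28  0.49]
tx 0.0011 ty -0.0003 tz 0.0938 rx 0.0012 ry -0.0002 rz 0.0002 rows>=1.5
```

View pics/w17.png

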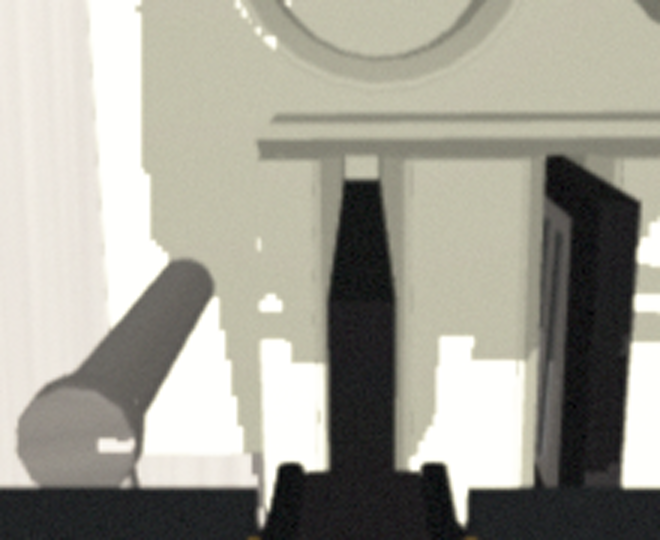

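Request:
carry_out([
  {"tx": 0.001,"ty": 0,"tz": 0.015,"rx": 0,"ry": 0,"rz": 0,"jaw": 0},
  {"tx": 0.001,"ty": 0,"tz": 0.03,"rx": 0,"ry": 0,"rz": 0,"jaw": 0},
  {"tx": 0.001,"ty": 0,"tz": 0.05,"rx": 0,"ry": 0,"rz": 0,"jaw": 0},
  {"tx": 0.001,"ty": 0,"tz": 0.07,"rx": 0,"ry": 0,"rz": 0,"jaw": 0},
  {"tx": 0.001,"ty": 0,"tz": 0.085,"rx": 0,"ry": 0,"rz": 0,"jaw": 0},
  {"tx": 0.001,"ty": 0,"tz": 0.094,"rx": 0,"ry": 0,"rz": 0,"jaw": 0},
  {"tx": 0.001,"ty": 0,"tz": 0.094,"rx": 0,"ry": 0,"rz": 0,"jaw": 0},
])

```text
time: 26.85
position: [0.5174, -0.1705, 0.0964]
tool_rot: [2.194, 2.246, 0.0]
ft_force: [0.3, -0.7, 0.2]
grip_width: 0.089
```

Request:
carry_out([
  {"tx": 0,"ty": 0,"tz": 0.002,"rx": 0,"ry": 0,"rz": 0,"jaw": 0},
  {"tx": 0,"ty": 0,"tz": 0.002,"rx": 0,"ry": 0,"rz": 0,"jaw": 0},
  {"tx": 0,"ty": 0,"tz": 0.001,"rx": 0,"ry": 0,"rz": 0,"jaw": 0.35},
  {"tx": 0,"ty": 0,"tz": 0.001,"rx": 0,"ry": 0,"rz": 0,"jaw": 0.35},
  {"tx": 0,"ty": 0,"tz": 0.001,"rx": 0,"ry": 0,"rz": 0,"jaw": 0.35},
  {"tx": 0,"ty": 0,"tz": -0.03,"rx": 0,"ry": 0,"rz": 0,"jaw": 0.35},
  {"tx": 0,"ty": 0,"tz": -0.09,"rx": 0,"ry": 0,"rz": 0,"jaw": 0.35},
  {"tx": 0,"ty": 0,"tz": -0.15,"rx": 0,"ry": 0,"rz": 0,"jaw": 0.35},
  {"tx": 0,"ty": 0,"tz": -0.2,"rx": 0,"ry": 0,"rz": 0,"jaw": 0.35},
  {"tx": 0,"ty": 0,"tz": -0.2,"rx": 0,"ry": 0,"rz": 0,"jaw": 0.35},
])

```text
time: 28.1
position: [0.5187, -0.1706, 0.2997]
tool_rot: [2.191, 2.244, 0.008]
ft_force: [-0.2, 1.1, -0.4]
grip_width: 0.351
```

Run:
```python
from h import *
plan([.56,.0,.40],.2)
ci=shot('wrist','w18',(200,40,520,290),2.4)
for x in(-.05,0,.05):
  for v in(.045,-.045): print(x,v,[((proj(ci,[.567+x+u-.025*v,-.170+.025*x+v,.131])-[200,40])*2.4).round(1) for u in(-.004,.004)])
shot('scene','s18',(150,170,410,320),3)
shot('top','t18',(260,170,420,290),4)
```

```text
t 28.10 pos [ 0.5187 -0.1706  0.2997] F [-0.2  1.1 -0.4] jaw 0.351 q [-0.82  0.1   1.19  1.63 -0.1   1.47  0.39]
tx 0.1695 ty 0.0462 tz -0.1000 rx 0.0072 ry 0.0009 rz -0.1758 rows>=3.2
-0.05 0.045 [array([271.1, 303.3]), array([293.4, 303.8])]
-0.05 -0.045 [array([272.5, 540.3]), array([293.3, 540.7])]
0 0.045 [array([410.6, 303.1]), array([432.8, 303.6])]
0 -0.045 [array([402.4, 539.9]), array([423.1, 540.3])]
0.05 0.045 [array([549.8, 302.9]), array([572. , 303.4])]
0.05 -0.045 [array([532. , 539.5]), array([552.7, 539.9])]
```

View pics/w18.png

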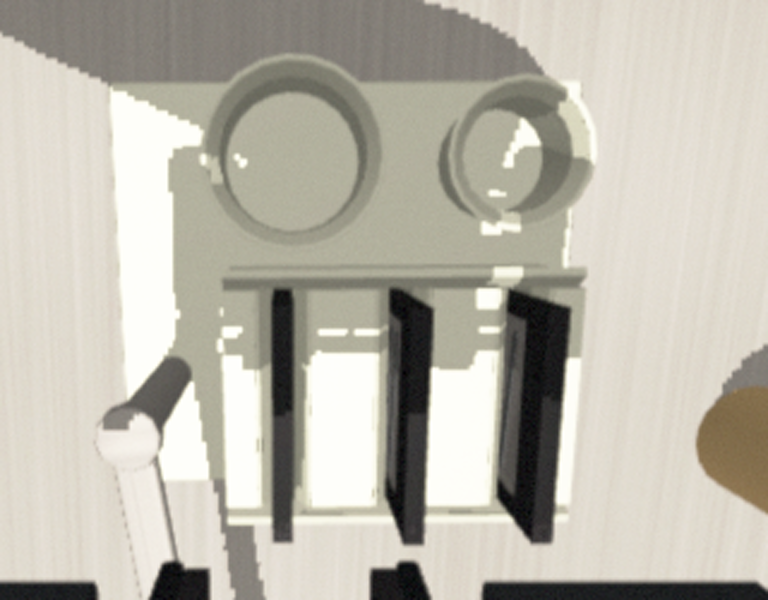

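View pics/s18.png

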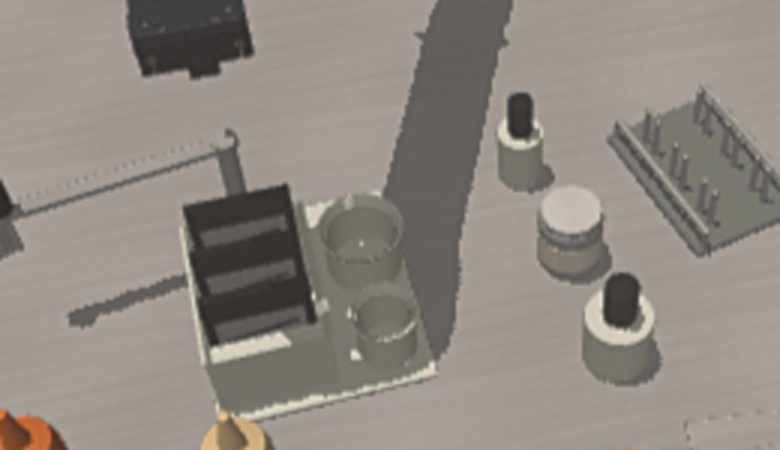

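View pics/t18.png

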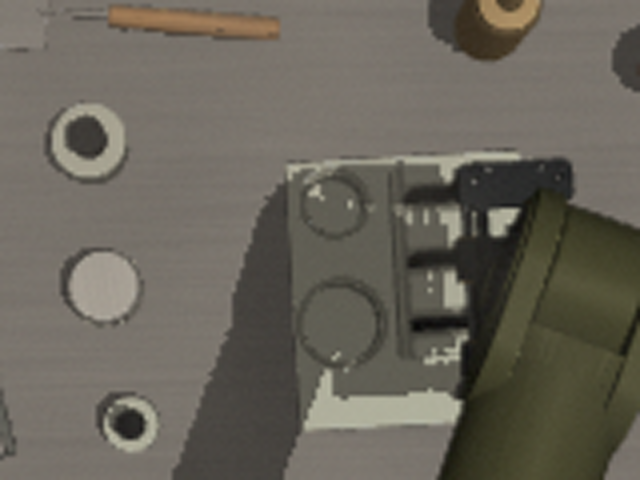

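Request:
carry_out([
  {"tx": 0.15,"ty": 0.046,"tz": -0.1,"rx": 0,"ry": 0,"rz": 0.025,"jaw": 0.7},
  {"tx": 0.15,"ty": 0.046,"tz": -0.1,"rx": 0,"ry": 0,"rz": 0.025,"jaw": 0.7},
  {"tx": 0.15,"ty": 0.046,"tz": -0.1,"rx": 0,"ry": 0,"rz": 0.025,"jaw": 0.7},
  {"tx": 0.15,"ty": 0.046,"tz": -0.1,"rx": 0,"ry": 0,"rz": 0.025,"jaw": 0.7},
  {"tx": 0.15,"ty": 0.046,"tz": -0.1,"rx": 0,"ry": 0,"rz": 0.025,"jaw": 0.7},
  {"tx": 0.15,"ty": 0.046,"tz": -0.1,"rx": 0,"ry": 0,"rz": 0.025,"jaw": 0.7},
])

```text
time: 29.0
position: [0.5582, -0.0205, 0.3949]
tool_rot: [-2.225, -2.216, 0.002]
ft_force: [0.4, 0.3, -0.7]
grip_width: 0.699
```

Run:
```python
from h import *
st();ci=shot('wrist','w19'); np.save('w19.npy',ci,allow_pickle=True)
```

```text
t 29.00 pos [ 0.5582 -0.0205  0.3949] F [ 0.4  0.3 -0.7] jaw 0.699 q [-0.97  0.15  1.11  1.4  -0.14  1.67  0.11]
```

View pics/w19.png

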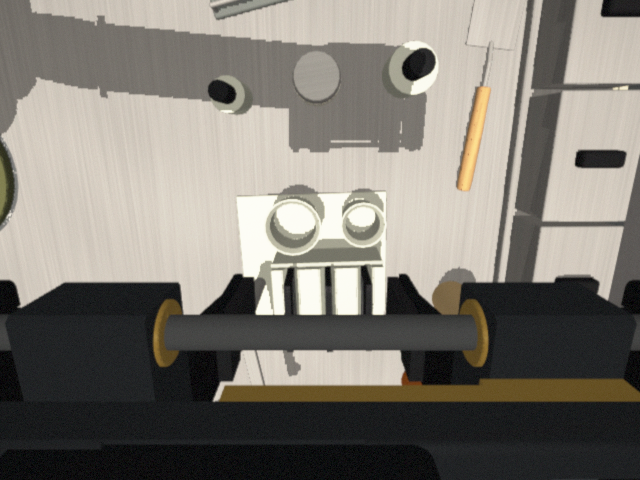

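```bash
cat > pu.py <<'E'
from h import *
import sys
def pu(fn,ci,W,S,crop,f,out):
    x0,y0,x1,y1=crop
    im=cv2.resize(cv2.imread(fn)[y0:y1,x0:x1],None,fx=f,fy=f,interpolation=cv2.INTER_CUBIC)
    def c(x,y,d,z,col):
        q=[((proj(ci,[x+d/2*np.cos(k),y+d/2*np.sin(k),z])-[x0,y0]+.5)*f) for k in np.linspace(0,6.28,60)]
        cv2.polylines(im,[np.int32(np.round(np.array(q)*8))],True,col,1,cv2.LINE_AA,3)
    if W:
        c(*W,.06,.062,(0,0,255)); c(*W,.03,.105,(0,255,0)); c(*W,.056,0,(255,0,0))
    if S:
        c(*S,.044,.062,(0,0,255)); c(*S,.024,.105,(0,255,0)); c(*S,.04,0,(255,0,0))
    cv2.imwrite(out,im)
E
python3 - <<'E'
from pu import *
ci=np.load('w19.npy',allow_pickle=True).item()
pu('pics/w19.png',ci,(.670,.127),(.444,.099),(190,30,450,130),3,'pics/p1.png')
E
```

```text
(no output)
```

View pics/p1.png

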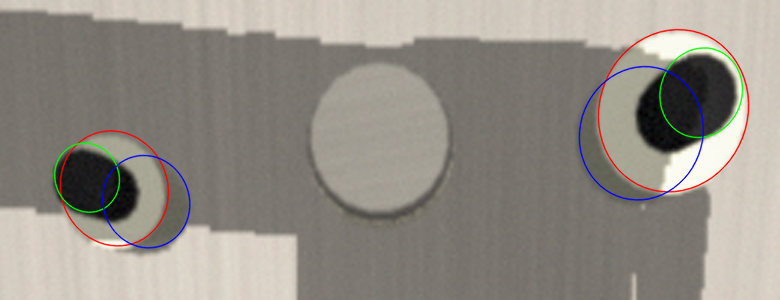

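Run:
```python
from h import *
plan([.445,.0975,.20],.0)
```

```text
t 29.05 pos [ 0.5583 -0.0204  0.3952] F [-1.   0.4  0.7] jaw 0.697 q [-0.97  0.15  1.11  1.4  -0.14  1.67  0.11]
tx 0.1174 ty -0.1136 tz 0.1954 rx -0.0011 ry -0.0001 rz -0.0039 rows>=4.1
```

Request:
carry_out([
  {"tx": 0.117,"ty": -0.114,"tz": 0.195,"rx": 0,"ry": 0,"rz": 0,"jaw": 0.7},
  {"tx": 0.117,"ty": -0.114,"tz": 0.195,"rx": 0,"ry": 0,"rz": 0,"jaw": 0.7},
  {"tx": 0.117,"ty": -0.114,"tz": 0.195,"rx": 0,"ry": 0,"rz": 0,"jaw": 0.7},
  {"tx": 0.117,"ty": -0.114,"tz": 0.195,"rx": 0,"ry": 0,"rz": 0,"jaw": 0.7},
  {"tx": 0.117,"ty": -0.114,"tz": 0.195,"rx": 0,"ry": 0,"rz": 0,"jaw": 0.7},
  {"tx": 0.117,"ty": -0.114,"tz": 0.195,"rx": 0,"ry": 0,"rz": 0,"jaw": 0.7},
  {"tx": 0.117,"ty": -0.114,"tz": 0.195,"rx": 0,"ry": 0,"rz": 0,"jaw": 0.7},
])

```text
time: 29.92
position: [0.4473, 0.0975, 0.2027]
tool_rot: [2.225, 2.216, 0.005]
ft_force: [0.4, 0.7, -0.9]
grip_width: 0.696
```

Run:
```python
from h import *
plan([.445,.0975,.069],.0)
ci=shot('wrist','w20'); shot('scene','s20',(280,150,420,290),4)
```

```text
t 29.93 pos [0.4473 0.0975 0.2027] F [ 0.4  0.7 -0.9] jaw 0.696 q [-1.25 -0.19  0.89  1.96  0.15  1.3  -0.41]
tx -0.0001 ty -0.0027 tz 0.1336 rx 0.0033 ry -0.0009 rz -0.0039 rows>=2.1
```

View pics/w20.png

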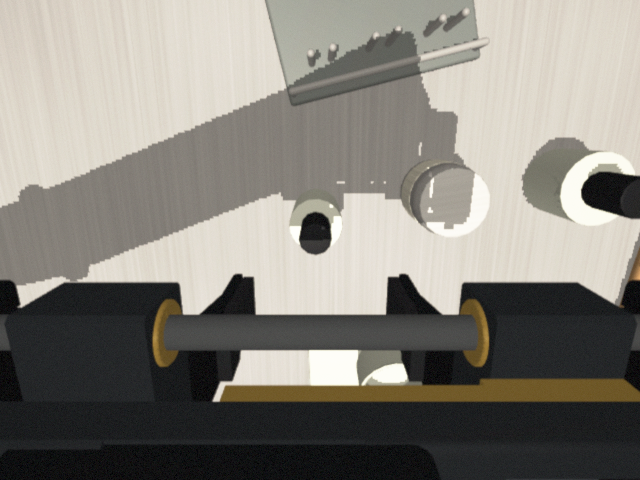

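View pics/s20.png

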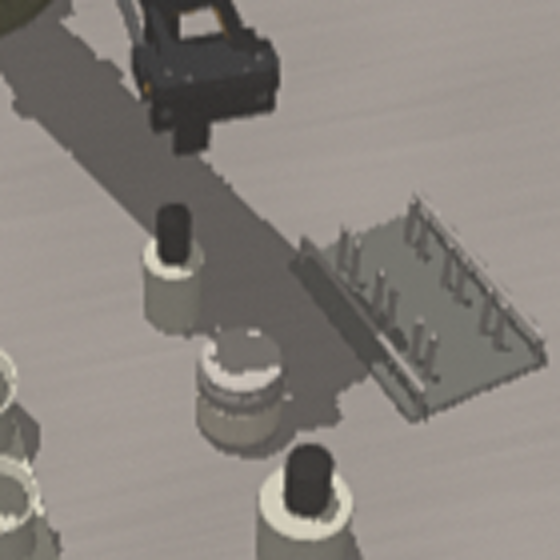

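Refine the slim pusher's position from this closer view.

Run:
```python
from pu import *
ci=camera_info('wrist')
pu('pics/w20.png',ci,(.6705,.1262),(.445,.0975),(270,140,470,280),4,'pics/p2.png')
```

```text
(no output)
```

View pics/p2.png

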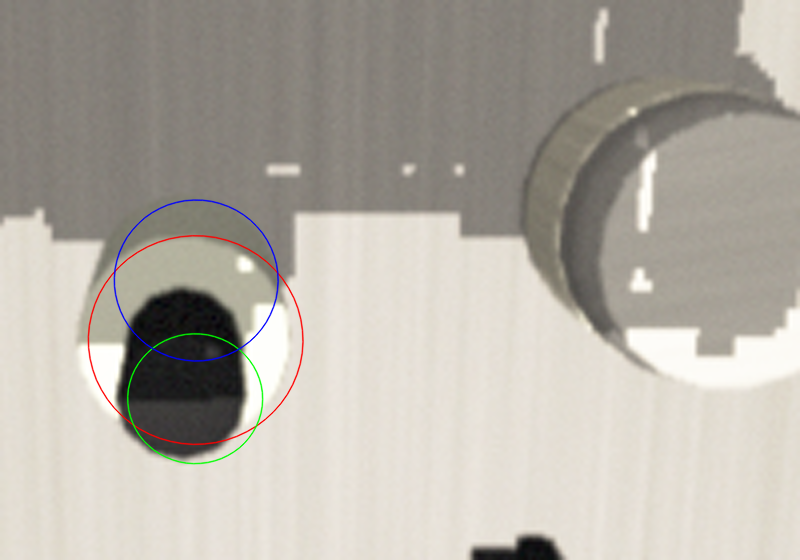

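Request:
carry_out([
  {"tx": 0.0005,"ty": -0.0045,"tz": 0.05,"rx": 0.002,"ry": 0,"rz": 0,"jaw": 0.7},
  {"tx": 0.0005,"ty": -0.0045,"tz": 0.1,"rx": 0.002,"ry": 0,"rz": 0,"jaw": 0.7},
  {"tx": 0.0005,"ty": -0.0045,"tz": 0.132,"rx": 0.002,"ry": 0,"rz": 0,"jaw": 0.7},
  {"tx": 0.0005,"ty": -0.0045,"tz": 0.132,"rx": 0.002,"ry": 0,"rz": 0,"jaw": 0.7},
  {"tx": 0.0005,"ty": -0.0045,"tz": 0.132,"rx": 0.002,"ry": 0,"rz": 0,"jaw": 0.7},
])

```text
time: 30.65
position: [0.4425, 0.0991, 0.0706]
tool_rot: [2.223, 2.22, 0.001]
ft_force: [0.5, 0.4, 1.2]
grip_width: 0.699
```

Run:
```python
from h import *
plan([.4426,.098,.070],.0)
```

```text
t 30.65 pos [0.4425 0.0991 0.0706] F [0.5 0.4 1.2] jaw 0.699 q [-1.26  0.03  1.01  2.13 -0.03  1.   -0.23]
tx -0.0011 ty 0.0001 tz 0.0006 rx 0.0008 ry -0.0003 rz -0.0015 rows>=0.0
```

Request:
carry_out([
  {"tx": -0.001,"ty": 0,"tz": 0,"rx": 0,"ry": 0,"rz": 0,"jaw": 0.1},
  {"tx": -0.001,"ty": 0,"tz": 0,"rx": 0,"ry": 0,"rz": 0,"jaw": 0.1},
  {"tx": -0.001,"ty": 0,"tz": 0,"rx": 0,"ry": 0,"rz": 0,"jaw": 0.1},
  {"tx": -0.001,"ty": 0,"tz": 0,"rx": 0,"ry": 0,"rz": 0,"jaw": 0.1},
  {"tx": -0.001,"ty": 0,"tz": 0,"rx": 0,"ry": 0,"rz": 0,"jaw": 0.1},
  {"tx": -0.001,"ty": 0,"tz": 0,"rx": 0,"ry": 0,"rz": 0,"jaw": 0.1},
], grip_force=25)

```text
time: 31.4
position: [0.4408, 0.098, 0.0691]
tool_rot: [-2.222, -2.22, 0.002]
ft_force: [0.2, -0.2, -0.0]
grip_width: 0.266
```

Run:
```python
from h import *
plan([.4426,.098,.17],.0)
c,s=np.cos(.025),np.sin(.025)
for n,u,v in(('wide',-.045,.1),('slim',.05,.1)): print(n,.567+c*u-s*v,-.170+s*u+c*v)
```

```text
t 31.40 pos [0.4408 0.098  0.0691] F [ 0.2 -0.2 -0. ] jaw 0.266 q [-1.26  0.03  1.01  2.13 -0.04  1.   -0.23]
tx -0.0000 ty 0.0016 tz -0.1009 rx -0.0016 ry 0.0001 rz -0.0009 rows>=1.6
wide 0.5195143221761221 -0.07115613118859179
slim 0.6144846362223139 -0.06878137857669414
```

Request:
carry_out([
  {"tx": 0,"ty": 0,"tz": -0.03,"rx": 0,"ry": 0,"rz": 0,"jaw": 0.1},
  {"tx": 0,"ty": 0,"tz": -0.08,"rx": 0,"ry": 0,"rz": 0,"jaw": 0.1},
  {"tx": 0,"ty": 0,"tz": -0.12,"rx": 0,"ry": 0,"rz": 0,"jaw": 0.1},
  {"tx": -0.167,"ty": 0.174,"tz": -0.12,"rx": 0,"ry": 0,"rz": 0,"jaw": 0.1},
  {"tx": -0.167,"ty": 0.174,"tz": -0.12,"rx": 0,"ry": 0,"rz": 0,"jaw": 0.1},
  {"tx": -0.167,"ty": 0.174,"tz": -0.12,"rx": 0,"ry": 0,"rz": 0,"jaw": 0.1},
  {"tx": -0.167,"ty": 0.174,"tz": -0.12,"rx": 0,"ry": 0,"rz": 0,"jaw": 0.1},
  {"tx": -0.167,"ty": 0.174,"tz": -0.12,"rx": 0,"ry": 0,"rz": 0,"jaw": 0.1},
  {"tx": -0.167,"ty": 0.174,"tz": -0.12,"rx": 0,"ry": 0,"rz": 0,"jaw": 0.1},
  {"tx": -0.167,"ty": 0.174,"tz": -0.12,"rx": 0,"ry": 0,"rz": 0,"jaw": 0.1},
])

```text
time: 32.65
position: [0.6146, -0.0668, 0.1888]
tool_rot: [-2.217, -2.222, -0.0]
ft_force: [-0.6, 0.2, -2.1]
grip_width: 0.266
```

Run:
```python
from pu import *
s,R=st(); plan([.6145,-.0688,.125],.0)
ci=shot('wrist','w21'); np.save('w21.npy',ci,allow_pickle=True)
shot('scene','s21',(190,150,330,300),4)
from ov import ov
ov('pics/w21.png',ci,(.567,-.170,.025),(170,100,420,340),(750,720),'pics/w21o.png')
```

```text
t 32.65 pos [ 0.6146 -0.0668  0.1888] F [-0.6  0.2 -2.1] jaw 0.266 q [-0.78  0.45  1.12  1.61 -0.42  1.34  0.4 ]
t 32.65 pos [ 0.6146 -0.0668  0.1888] F [-0.6  0.2 -2.1] jaw 0.266 q [-0.78  0.45  1.12  1.61 -0.42  1.34  0.4 ]
tx -0.0021 ty -0.0000 tz 0.0638 rx -0.0016 ry -0.0018 rz 0.0021 rows>=1.0
```

View pics/w21o.png

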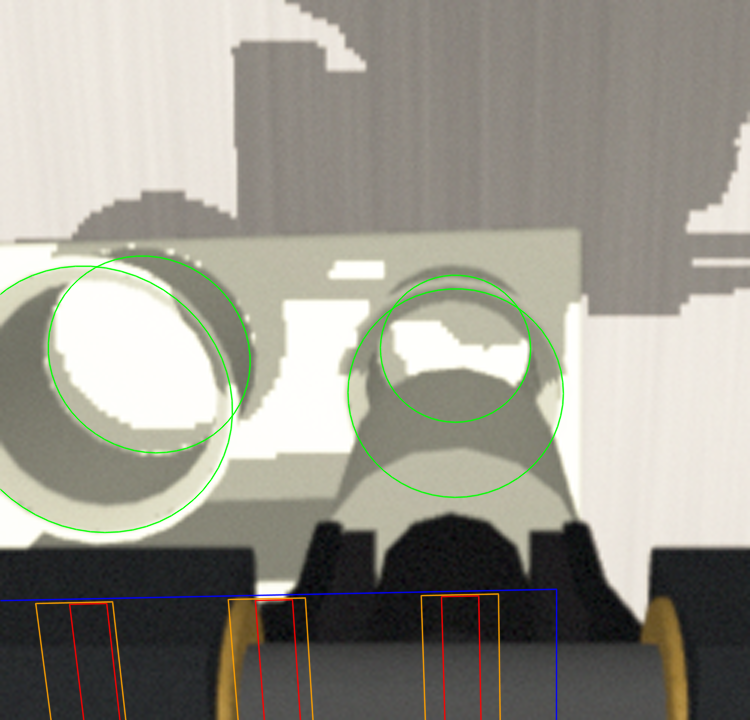

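View pics/s21.png

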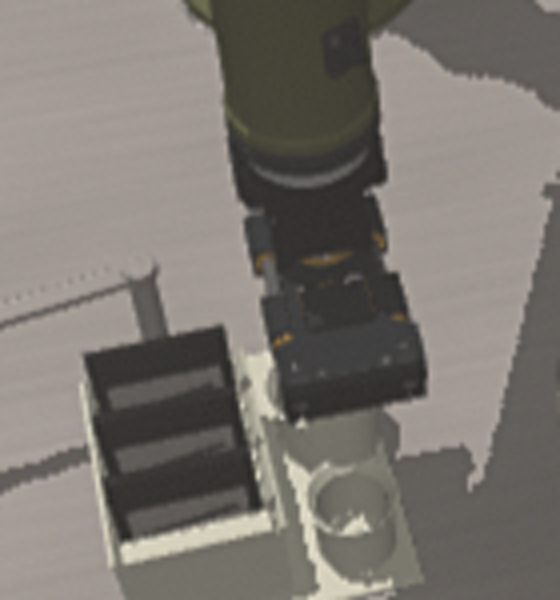

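```bash
cat > hand.py <<'E'
from pu import *
def hand(n,D,d,off,zg,crop,f,out):
    s,R=st(); p=s['position']; ci=camera_info('wrist')
    x0,y0,x1,y1=crop
    im=cv2.resize(cv2.imread(f'pics/{n}_full.png')[y0:y1,x0:x1],None,fx=f,fy=f,interpolation=cv2.INTER_CUBIC)
    for dd,z,col in((D,.062,(0,0,255)),(D,.004,(255,128,0)),(D-.004,0,(255,0,0)),(d,.062,(0,255,255)),(d,.105,(0,255,0))):
        q=[((proj(ci,p+R@[off+dd/2*np.cos(k),dd/2*np.sin(k),zg-z])-[x0,y0]+.5)*f) for k in np.linspace(0,6.28,60)]
        cv2.polylines(im,[np.int32(np.round(np.array(q)*8))],True,col,1,cv2.LINE_AA,3)
    cv2.imwrite(out,im)
E
python3 - <<'E'
from hand import *
hand('w21',.044,.024,0,.069,(250,180,400,330),5,'pics/h1.png')
E
```

```text
t 32.75 pos [ 0.6148 -0.0666  0.1892] F [ 0.7  0.7 -1.2] jaw 0.272 q [-0.78  0.45  1.12  1.61 -0.42  1.34  0.4 ]
```

View pics/h1.png

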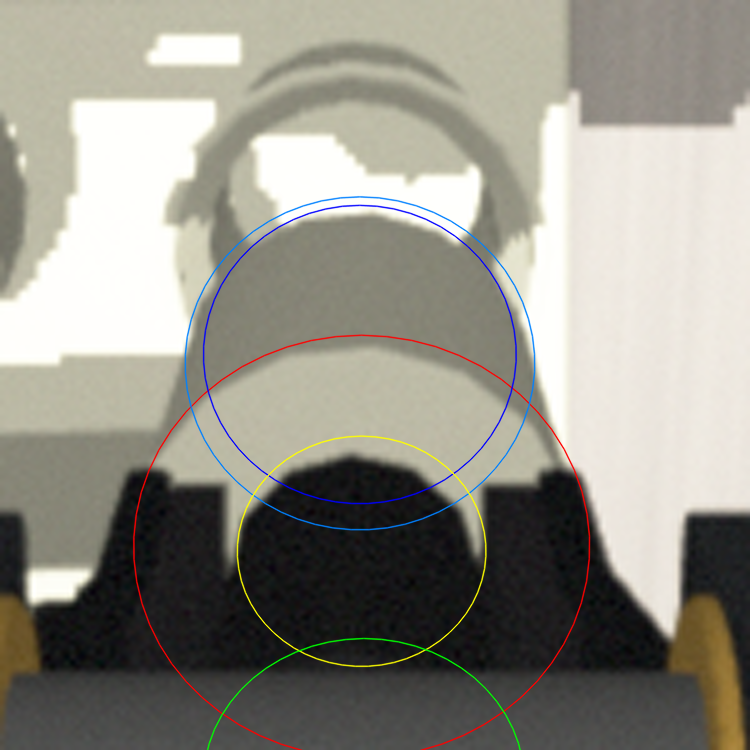

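Request:
carry_out([
  {"tx": -0.001,"ty": 0,"tz": 0.025,"rx": 0,"ry": 0,"rz": 0,"jaw": 0.1},
  {"tx": -0.001,"ty": 0,"tz": 0.05,"rx": 0,"ry": 0,"rz": 0,"jaw": 0.1},
  {"tx": -0.001,"ty": 0,"tz": 0.06,"rx": 0,"ry": 0,"rz": 0,"jaw": 0.1},
  {"tx": -0.001,"ty": 0,"tz": 0.07,"rx": 0,"ry": 0,"rz": 0,"jaw": 0.1},
  {"tx": -0.001,"ty": 0,"tz": 0.075,"rx": 0,"ry": 0,"rz": 0,"jaw": 0.1},
  {"tx": -0.001,"ty": 0,"tz": 0.08,"rx": 0,"ry": 0,"rz": 0,"jaw": 0.1},
])

```text
time: 33.5
position: [0.615, -0.0693, 0.1092]
tool_rot: [-2.221, -2.22, -0.0]
ft_force: [-0.4, 1.7, 1.1]
grip_width: 0.263
```

Run:
```python
from h import *
plan([.6145,-.0674,.075],0)
shot('wrist','w22',(230,150,410,330),4)
```

```text
t 33.50 pos [ 0.615  -0.0693  0.1092] F [-0.4  1.7  1.1] jaw 0.263 q [-0.74  0.53  1.06  1.7  -0.49  1.21  0.44]
tx 0.0019 ty -0.0004 tz 0.0342 rx -0.0010 ry -0.0013 rz -0.0003 rows>=0.5
```

View pics/w22.png

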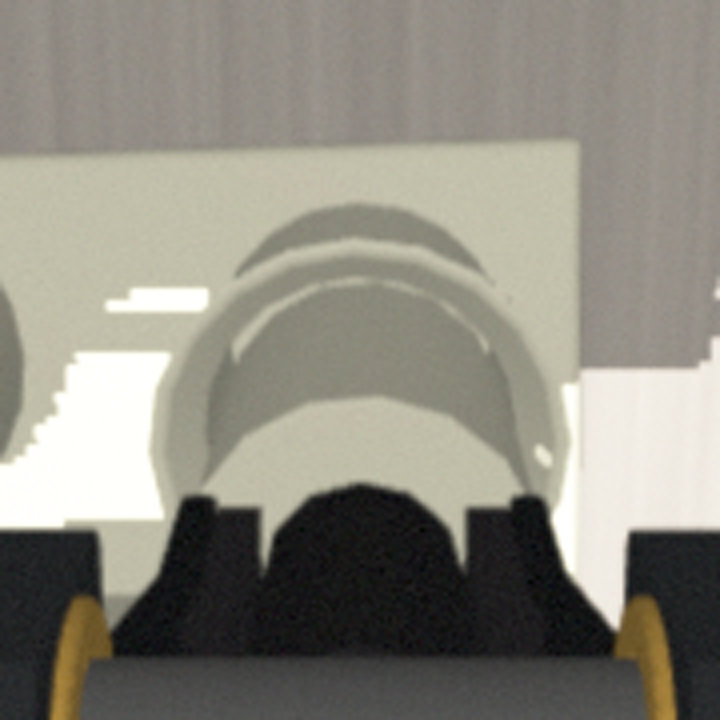

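Entered the tube; continue down slowly with small +y correction.

Request:
carry_out([
  {"tx": 0.0015,"ty": 0,"tz": 0.01,"rx": 0,"ry": 0,"rz": 0,"jaw": 0.1},
  {"tx": 0.0015,"ty": 0,"tz": 0.02,"rx": 0,"ry": 0,"rz": 0,"jaw": 0.1},
  {"tx": 0.0015,"ty": 0,"tz": 0.028,"rx": 0,"ry": 0,"rz": 0,"jaw": 0.1},
  {"tx": 0.0015,"ty": 0,"tz": 0.034,"rx": 0,"ry": 0,"rz": 0,"jaw": 0.1},
  {"tx": 0.0015,"ty": 0,"tz": 0.035,"rx": 0,"ry": 0,"rz": 0,"jaw": 0.1},
])

```text
time: 34.17
position: [0.6151, -0.0689, 0.0749]
tool_rot: [-2.222, -2.219, 0.001]
ft_force: [-4.1, 1.7, 10.7]
grip_width: 0.265
```

Request:
carry_out([
  {"tx": 0,"ty": 0,"tz": 0,"rx": 0,"ry": 0,"rz": 0,"jaw": 0.5},
  {"tx": 0,"ty": 0,"tz": 0,"rx": 0,"ry": 0,"rz": 0,"jaw": 0.5},
  {"tx": 0,"ty": 0,"tz": 0,"rx": 0,"ry": 0,"rz": 0,"jaw": 0.5},
  {"tx": 0,"ty": 0,"tz": -0.03,"rx": 0,"ry": 0,"rz": 0,"jaw": 0.5},
  {"tx": 0,"ty": 0,"tz": -0.09,"rx": 0,"ry": 0,"rz": 0,"jaw": 0.7},
  {"tx": 0,"ty": 0,"tz": -0.15,"rx": 0,"ry": 0,"rz": 0,"jaw": 0.7},
  {"tx": 0,"ty": 0,"tz": -0.2,"rx": 0,"ry": 0,"rz": 0,"jaw": 0.7},
  {"tx": 0,"ty": 0,"tz": -0.2,"rx": 0,"ry": 0,"rz": 0,"jaw": 0.7},
])

```text
time: 35.17
position: [0.6171, -0.0699, 0.2782]
tool_rot: [2.22, 2.217, 0.006]
ft_force: [0.1, 0.4, -1.1]
grip_width: 0.692
```

Run:
```python
from pu import *
plan([.6705,.10,.21],0)
ci=shot('wrist','w23'); shot('scene','s23',(180,170,420,320),3)
pu('pics/w23.png',ci,None,None,(240,0,440,300),2,'pics/w23c.png')
# home overlay of slim pusher
def c(im,x,y,d,z,col):
    q=[proj(ci,[x+d/2*np.cos(k),y+d/2*np.sin(k),z]) for k in np.linspace(0,6.28,60)]
    cv2.polylines(im,[np.int32(np.round(np.array(q)*8))],True,col,1,cv2.LINE_AA,3)
im=cv2.imread('pics/w23.png')
c(im,.6145,-.0688,.044,.068,(0,0,255));c(im,.6145,-.0688,.024,.111,(0,255,0))
im=im[120:330,220:420]; cv2.imwrite('pics/w23o.png',cv2.resize(im,None,fx=3,fy=2.8,interpolation=cv2.INTER_CUBIC))
```

```text
t 35.17 pos [ 0.6171 -0.0699  0.2782] F [ 0.1  0.4 -1.1] jaw 0.692 q [-0.79  0.4   1.15  1.48 -0.36  1.49  0.35]
tx 0.1700 ty 0.0528 tz 0.0685 rx 0.0061 ry 0.0005 rz -0.0012 rows>=3.1
```

View pics/w23o.png

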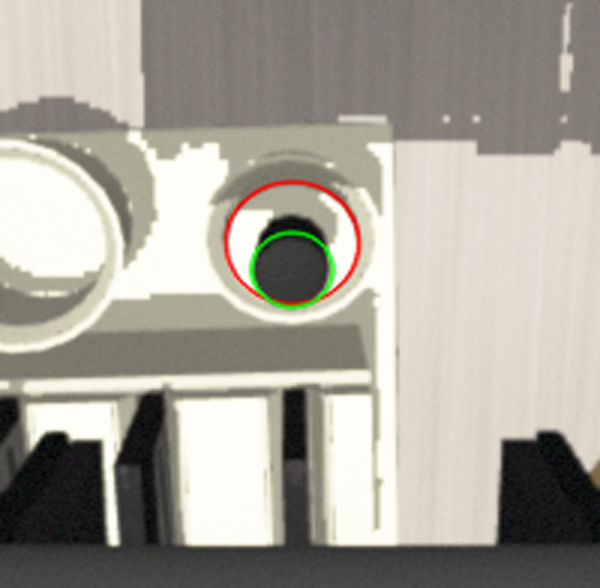

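View pics/s23.png

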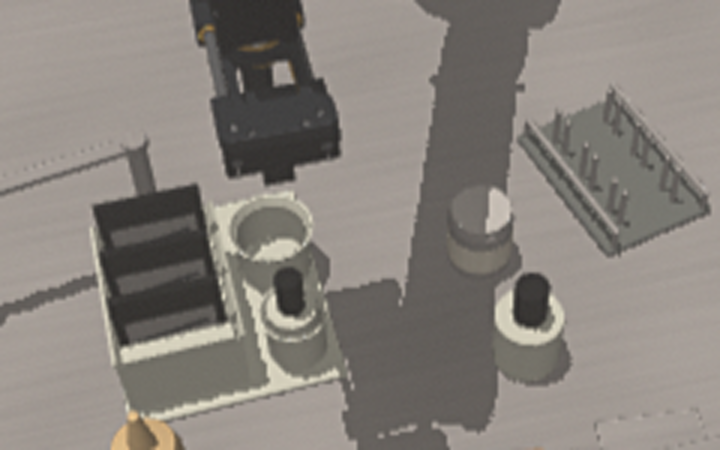

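Request:
carry_out([
  {"tx": 0.17,"ty": 0.052,"tz": 0.068,"rx": 0.003,"ry": 0,"rz": 0,"jaw": 0.7},
  {"tx": 0.17,"ty": 0.052,"tz": 0.068,"rx": 0.003,"ry": 0,"rz": 0,"jaw": 0.7},
  {"tx": 0.17,"ty": 0.052,"tz": 0.068,"rx": 0.003,"ry": 0,"rz": 0,"jaw": 0.7},
  {"tx": 0.17,"ty": 0.052,"tz": 0.068,"rx": 0.003,"ry": 0,"rz": 0,"jaw": 0.7},
  {"tx": 0.17,"ty": 0.052,"tz": 0.068,"rx": 0.003,"ry": 0,"rz": 0,"jaw": 0.7},
])

```text
time: 35.9
position: [0.6661, 0.1009, 0.2038]
tool_rot: [-2.22, -2.218, 0.011]
ft_force: [0.7, -1.5, 0.0]
grip_width: 0.698
```

Run:
```python
from pu import *
plan([.6705,.1262,.07],0)
ci=shot('wrist','w24')
pu('pics/w24.png',ci,(.6705,.1262),None,(230,130,420,290),4,'pics/p4.png')
```

```text
t 35.90 pos [0.6661 0.1009 0.2038] F [ 0.7 -1.5  0. ] jaw 0.698 q [-0.9   0.57  1.05  1.43 -0.49  1.43  0.15]
tx 0.0256 ty 0.0054 tz 0.1337 rx -0.0075 ry 0.0022 rz -0.0007 rows>=2.2
```

View pics/p4.png

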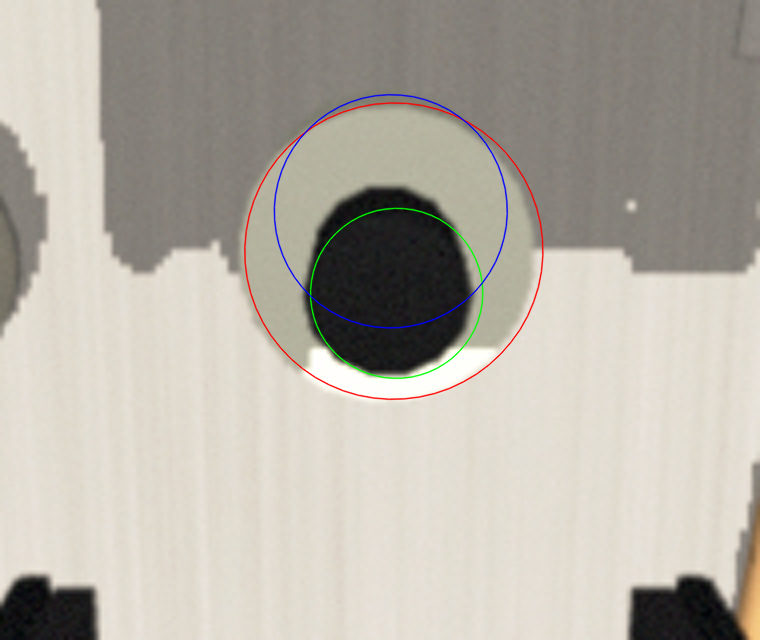

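Request:
carry_out([
  {"tx": 0.0253,"ty": 0.0035,"tz": 0.04,"rx": -0.004,"ry": 0,"rz": 0,"jaw": 0.7},
  {"tx": 0.0253,"ty": 0.0035,"tz": 0.07,"rx": -0.004,"ry": 0,"rz": 0,"jaw": 0.7},
  {"tx": 0.0253,"ty": 0.0035,"tz": 0.11,"rx": -0.004,"ry": 0,"rz": 0,"jaw": 0.7},
  {"tx": 0.0253,"ty": 0.0035,"tz": 0.133,"rx": -0.004,"ry": 0,"rz": 0,"jaw": 0.7},
  {"tx": 0.0253,"ty": 0.0035,"tz": 0.133,"rx": -0.004,"ry": 0,"rz": 0,"jaw": 0.7},
  {"tx": 0.0253,"ty": 0.0035,"tz": 0.133,"rx": -0.004,"ry": 0,"rz": 0,"jaw": 0.7},
])

```text
time: 36.7
position: [0.6711, 0.1258, 0.0745]
tool_rot: [2.223, 2.218, 0.002]
ft_force: [0.3, -0.5, 0.2]
grip_width: 0.699
```

Run:
```python
from h import *
plan([.6692,.1262,.070],.0)
```

```text
t 36.70 pos [0.6711 0.1258 0.0745] F [ 0.3 -0.5  0.2] jaw 0.699 q [-0.89  0.68  0.97  1.56 -0.58  1.22  0.17]
tx 0.0003 ty -0.0019 tz 0.0045 rx 0.0019 ry -0.0001 rz -0.0019 rows>=0.1
```

Request:
carry_out([
  {"tx": 0,"ty": -0.0018,"tz": 0.004,"rx": 0,"ry": 0,"rz": 0,"jaw": 0.7},
  {"tx": 0,"ty": -0.0018,"tz": 0.004,"rx": 0,"ry": 0,"rz": 0,"jaw": 0.1},
  {"tx": 0,"ty": -0.0018,"tz": 0.004,"rx": 0,"ry": 0,"rz": 0,"jaw": 0.1},
  {"tx": 0,"ty": -0.0018,"tz": 0.004,"rx": 0,"ry": 0,"rz": 0,"jaw": 0.1},
  {"tx": 0,"ty": -0.0018,"tz": 0.004,"rx": 0,"ry": 0,"rz": 0,"jaw": 0.1},
  {"tx": 0,"ty": -0.0018,"tz": 0.004,"rx": 0,"ry": 0,"rz": 0,"jaw": 0.1},
  {"tx": 0,"ty": -0.0018,"tz": 0.004,"rx": 0,"ry": 0,"rz": 0,"jaw": 0.1},
], grip_force=25)

```text
time: 37.58
position: [0.6684, 0.1266, 0.0689]
tool_rot: [2.222, 2.22, -0.0]
ft_force: [1.1, -0.1, -0.5]
grip_width: 0.339
```

Run:
```python
from h import *
plan([.5195,-.0712,.20],.0)
```

```text
t 37.58 pos [0.6684 0.1266 0.0689] F [ 1.1 -0.1 -0.5] jaw 0.339 q [-0.9   0.68  0.96  1.57 -0.58  1.21  0.17]
tx -0.1979 ty -0.1488 tz -0.1311 rx -0.0000 ry 0.0001 rz -0.0010 rows>=4.5
```

Request:
carry_out([
  {"tx": 0,"ty": 0,"tz": -0.03,"rx": 0,"ry": 0,"rz": 0,"jaw": 0.1},
  {"tx": 0,"ty": 0,"tz": -0.08,"rx": 0,"ry": 0,"rz": 0,"jaw": 0.1},
  {"tx": 0,"ty": 0,"tz": -0.131,"rx": 0,"ry": 0,"rz": 0,"jaw": 0.1},
  {"tx": -0.198,"ty": -0.149,"tz": -0.131,"rx": 0,"ry": 0,"rz": 0,"jaw": 0.1},
  {"tx": -0.198,"ty": -0.149,"tz": -0.131,"rx": 0,"ry": 0,"rz": 0,"jaw": 0.1},
  {"tx": -0.198,"ty": -0.149,"tz": -0.131,"rx": 0,"ry": 0,"rz": 0,"jaw": 0.1},
  {"tx": -0.198,"ty": -0.149,"tz": -0.131,"rx": 0,"ry": 0,"rz": 0,"jaw": 0.1},
  {"tx": -0.198,"ty": -0.149,"tz": -0.131,"rx": 0,"ry": 0,"rz": 0,"jaw": 0.1},
  {"tx": -0.198,"ty": -0.149,"tz": -0.131,"rx": 0,"ry": 0,"rz": 0,"jaw": 0.1},
  {"tx": -0.198,"ty": -0.149,"tz": -0.131,"rx": 0,"ry": 0,"rz": 0,"jaw": 0.1},
  {"tx": -0.198,"ty": -0.149,"tz": -0.131,"rx": 0,"ry": 0,"rz": 0,"jaw": 0.1},
])

```text
time: 38.95
position: [0.5195, -0.0704, 0.1996]
tool_rot: [2.22, 2.222, -0.004]
ft_force: [-0.4, 1.0, -2.4]
grip_width: 0.338
```

Run:
```python
from hand import *
plan([.5195,-.0712,.13],0)
ci=shot('wrist','w25')
hand('w25',.06,.03,0,.069,(240,170,410,330),4,'pics/h2.png')
from ov import ov
ov('pics/w25_full.png',ci,(.567,-.170,.025),(220,100,470,340),(750,720),'pics/w25o.png')
```

```text
t 38.95 pos [ 0.5195 -0.0704  0.1996] F [-0.4  1.  -2.4] jaw 0.338 q [-1.04  0.11  1.2   1.82 -0.1   1.28  0.2 ]
tx -0.0006 ty 0.0001 tz 0.0696 rx -0.0013 ry 0.0021 rz 0.0008 rows>=1.1
t 39.00 pos [ 0.5194 -0.0707  0.1996] F [-0.   0.7 -1.6] jaw 0.335 q [-1.04  0.11  1.2   1.82 -0.1   1.28  0.2 ]
```

View pics/h2.png

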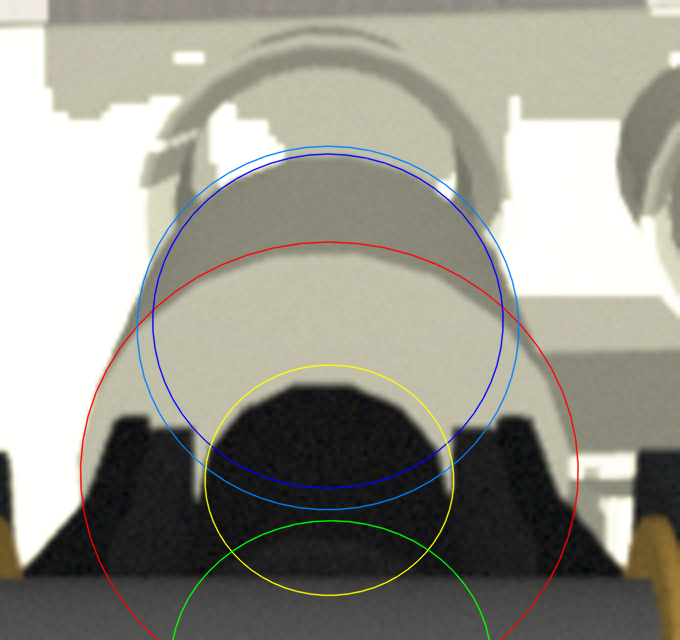

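View pics/w25o.png

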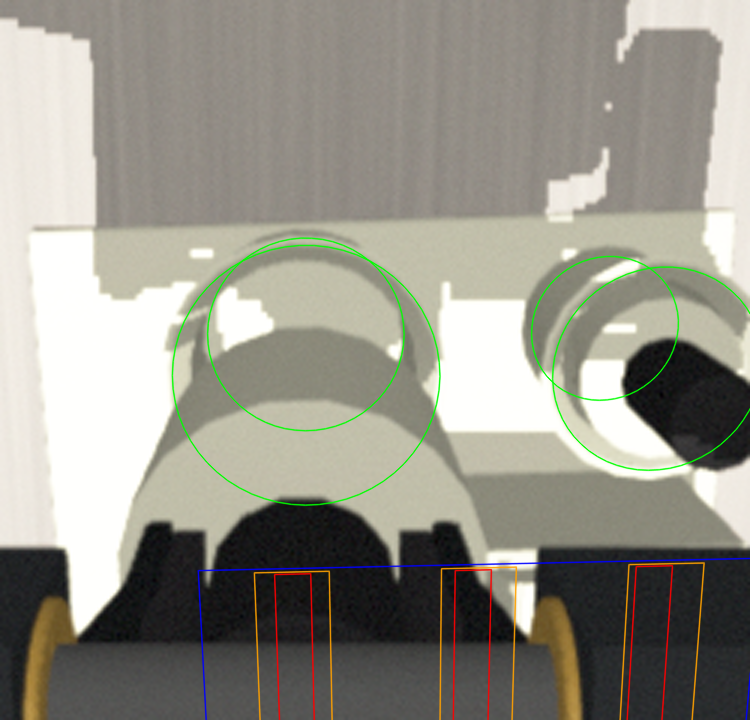

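Request:
carry_out([
  {"tx": 0,"ty": 0,"tz": 0.025,"rx": 0,"ry": 0,"rz": 0,"jaw": 0.1},
  {"tx": 0,"ty": 0,"tz": 0.05,"rx": 0,"ry": 0,"rz": 0,"jaw": 0.1},
  {"tx": 0,"ty": 0,"tz": 0.065,"rx": 0,"ry": 0,"rz": 0,"jaw": 0.1},
  {"tx": 0,"ty": 0,"tz": 0.075,"rx": 0,"ry": 0,"rz": 0,"jaw": 0.1},
  {"tx": 0,"ty": 0,"tz": 0.083,"rx": 0,"ry": 0,"rz": 0,"jaw": 0.1},
  {"tx": 0,"ty": 0,"tz": 0.09,"rx": 0,"ry": 0,"rz": 0,"jaw": 0.1},
])

```text
time: 39.75
position: [0.5194, -0.0713, 0.1098]
tool_rot: [2.222, 2.22, 0.0]
ft_force: [0.9, -0.2, -2.3]
grip_width: 0.337
```

Run:
```python
from h import *
plan([.5195,-.0702,.075],0)
shot('wrist','w26',(230,150,410,330),4)
```

```text
t 39.75 pos [ 0.5194 -0.0713  0.1098] F [ 0.9 -0.2 -2.3] jaw 0.337 q [-0.92  0.26  1.14  1.93 -0.26  1.12  0.32]
tx 0.0011 ty 0.0000 tz 0.0348 rx 0.0003 ry 0.0000 rz -0.0009 rows>=0.6
```

View pics/w26.png

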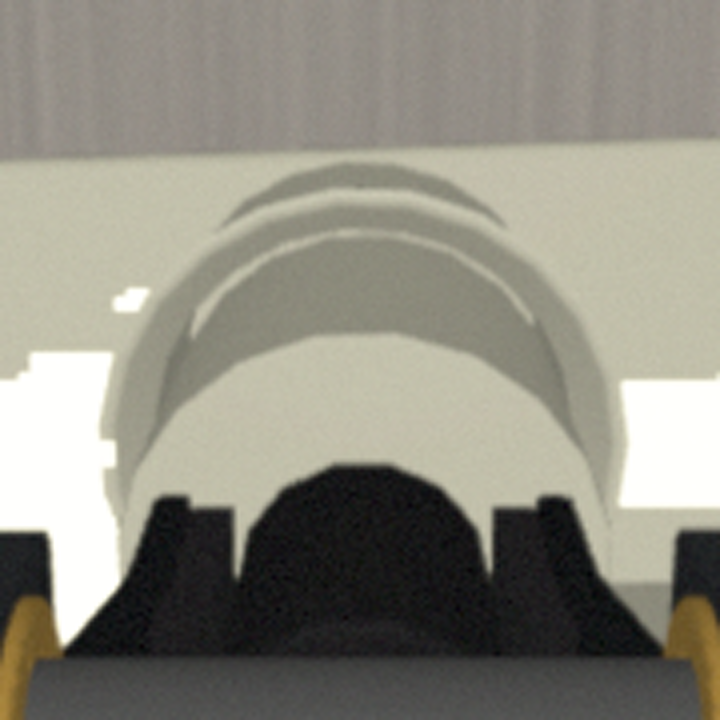

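Request:
carry_out([
  {"tx": 0.0005,"ty": 0,"tz": 0.01,"rx": 0,"ry": 0,"rz": 0,"jaw": 0.1},
  {"tx": 0.0005,"ty": 0,"tz": 0.02,"rx": 0,"ry": 0,"rz": 0,"jaw": 0.1},
  {"tx": 0.0005,"ty": 0,"tz": 0.028,"rx": 0,"ry": 0,"rz": 0,"jaw": 0.1},
  {"tx": 0.0005,"ty": 0,"tz": 0.034,"rx": 0,"ry": 0,"rz": 0,"jaw": 0.1},
  {"tx": 0.0005,"ty": 0,"tz": 0.036,"rx": 0,"ry": 0,"rz": 0,"jaw": 0.1},
])

```text
time: 40.42
position: [0.5193, -0.0708, 0.0744]
tool_rot: [-2.222, -2.22, 0.0]
ft_force: [-2.9, 0.7, 12.0]
grip_width: 0.335
```

Request:
carry_out([
  {"tx": 0,"ty": 0,"tz": 0,"rx": 0,"ry": 0,"rz": 0,"jaw": 0.55},
  {"tx": 0,"ty": 0,"tz": 0,"rx": 0,"ry": 0,"rz": 0,"jaw": 0.55},
  {"tx": 0,"ty": 0,"tz": 0,"rx": 0,"ry": 0,"rz": 0,"jaw": 0.55},
  {"tx": 0,"ty": 0,"tz": -0.03,"rx": 0,"ry": 0,"rz": 0,"jaw": 0.55},
  {"tx": 0,"ty": 0,"tz": -0.09,"rx": 0,"ry": 0,"rz": 0,"jaw": 0},
  {"tx": 0,"ty": 0,"tz": -0.15,"rx": 0,"ry": 0,"rz": 0,"jaw": 0},
  {"tx": 0,"ty": 0,"tz": -0.2,"rx": 0,"ry": 0,"rz": 0,"jaw": 0},
  {"tx": 0,"ty": 0,"tz": -0.2,"rx": 0,"ry": 0,"rz": 0,"jaw": 0},
])

```text
time: 41.42
position: [0.5215, -0.0711, 0.2775]
tool_rot: [2.22, 2.218, 0.01]
ft_force: [-0.5, 0.1, -0.7]
grip_width: 0.183
```

Run:
```python
from h import *
plan([.62,-.44,.36],0)
ci=shot('wrist','w27'); shot('scene','s27',(100,170,340,320),3)
shot('top','t27',(300,180,500,330),4)
```

```text
t 41.42 pos [ 0.5215 -0.0711  0.2775] F [-0.5  0.1 -0.7] jaw 0.183 q [-1.07  0.01  1.18  1.71 -0.01  1.43  0.11]
tx -0.3686 ty 0.0994 tz -0.0827 rx 0.0068 ry -0.0024 rz -0.0007 rows>=6.2
```

View pics/w27.png

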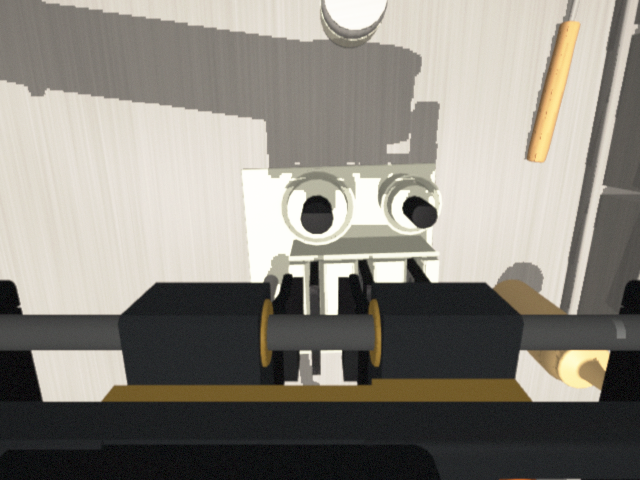

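View pics/t27.png

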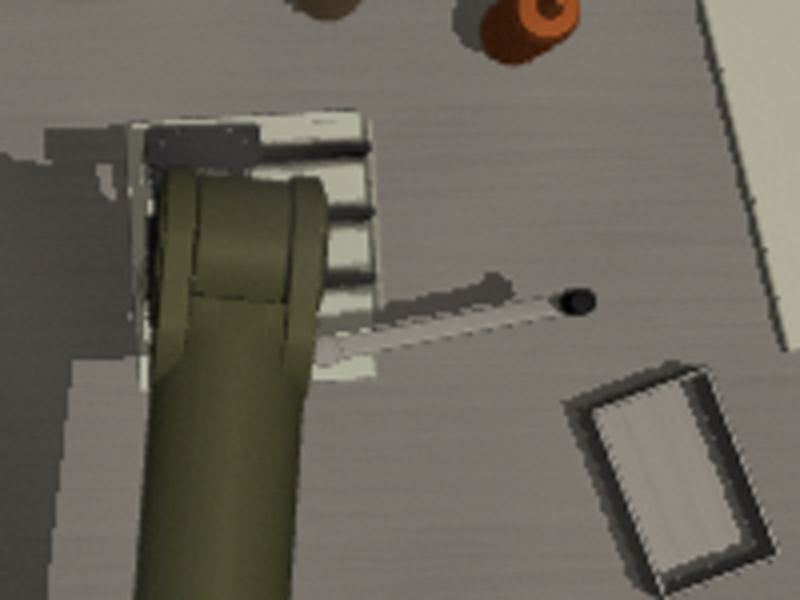

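View pics/s27.png

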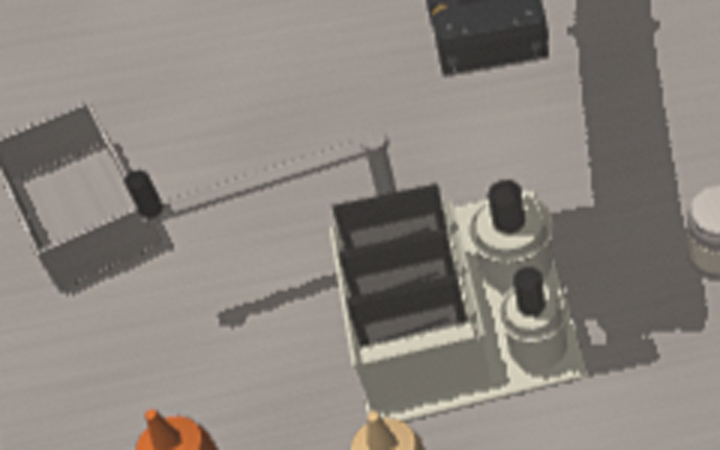

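Run:
```python
from h import *
ci=camera_info('top')
k=ray(ci,445.7,255,.186); p=ray(ci,300+330/4,180+348/4,.152); print(k,p,k[:2]-p[:2],np.arctan2(*(k[:2]-p[:2])[::-1]))
a=np.arctan2(*(k[:2]-np.array([.465,-.176]))[::-1]); print('bar az',a,'knob',np.array([.462,-.1726])+.19*np.array([np.cos(a),np.sin(a)]))
for u,v in((590,405),(700,370),(770,550),(660,598)): print(ray(ci,300+u/4,180+v/4,.06).round(3))
s,R=st()
```

```text
[ 0.49740268 -0.36202584  0.186     ] [ 0.46676922 -0.17862252  0.152     ] [ 0.03063346 -0.18340332] -1.4052962393513293
bar az -1.3983427550445446 knob [ 0.49460401 -0.35978167]
[ 0.417 -0.393  0.06 ]
[ 0.442 -0.481  0.06 ]
[ 0.299 -0.53   0.06 ]
[ 0.264 -0.442  0.06 ]
t 41.58 pos [ 0.5185 -0.0705  0.2728] F [ 0.5 -1.  -0.7] jaw 0.058 q [-1.07  0.01  1.18  1.72 -0.01  1.42  0.11]
```

Run:
```python
from h import *
plan([.458,-.364,.26],-1.55)
```

```text
t 41.58 pos [ 0.5185 -0.0705  0.2728] F [ 0.5 -1.  -0.7] jaw 0.058 q [-1.07  0.01  1.18  1.72 -0.01  1.42  0.11]
tx -0.2935 ty -0.0602 tz 0.0129 rx -0.0017 ry 0.0014 rz 1.5493 rows>=8.3
```

Request:
carry_out([
  {"tx": -0.03,"ty": -0.006,"tz": -0.02,"rx": 0,"ry": 0,"rz": 0.15,"jaw": 0},
  {"tx": -0.2935,"ty": -0.06,"tz": -0.02,"rx": 0,"ry": 0,"rz": 1.55,"jaw": 0},
  {"tx": -0.2935,"ty": -0.06,"tz": -0.02,"rx": 0,"ry": 0,"rz": 1.55,"jaw": 0},
  {"tx": -0.2935,"ty": -0.06,"tz": -0.02,"rx": 0,"ry": 0,"rz": 1.55,"jaw": 0},
  {"tx": -0.2935,"ty": -0.06,"tz": -0.02,"rx": 0,"ry": 0,"rz": 1.55,"jaw": 0},
  {"tx": -0.2935,"ty": -0.06,"tz": -0.02,"rx": 0,"ry": 0,"rz": 1.55,"jaw": 0},
  {"tx": -0.2935,"ty": -0.06,"tz": -0.02,"rx": 0,"ry": 0,"rz": 1.55,"jaw": 0},
  {"tx": -0.2935,"ty": -0.06,"tz": -0.02,"rx": 0,"ry": 0,"rz": 1.55,"jaw": 0},
  {"tx": -0.2935,"ty": -0.06,"tz": -0.02,"rx": 0,"ry": 0,"rz": 1.55,"jaw": 0},
  {"tx": -0.2935,"ty": -0.06,"tz": -0.02,"rx": 0,"ry": 0,"rz": 1.55,"jaw": 0},
  {"tx": -0.2935,"ty": -0.06,"tz": -0.02,"rx": 0,"ry": 0,"rz": 1.55,"jaw": 0},
])

```text
time: 42.95
position: [0.4585, -0.364, 0.2929]
tool_rot: [-3.141, -0.033, 0.003]
ft_force: [-0.1, -0.4, 0.7]
grip_width: 0.007
```

Run:
```python
from h import *
plan([.458,-.364,.153],-1.55)
ci=shot('wrist','w28'); np.save('w28.npy',ci,allow_pickle=True); print(proj(ci,[.4946,-.3598,.186]),proj(ci,[.462,-.1726,.152]))
```

```text
t 42.95 pos [ 0.4585 -0.364   0.2929] F [-0.1 -0.4  0.7] jaw 0.007 q [-0.36  0.31  1.22  1.54 -0.29  1.5  -0.68]
tx -0.0002 ty 0.0001 tz 0.1399 rx -0.0005 ry 0.0022 rz 0.0001 rows>=2.2
[316.31284276 184.05556113] [ 86.31448203 213.51463283]
```

View pics/w28.png

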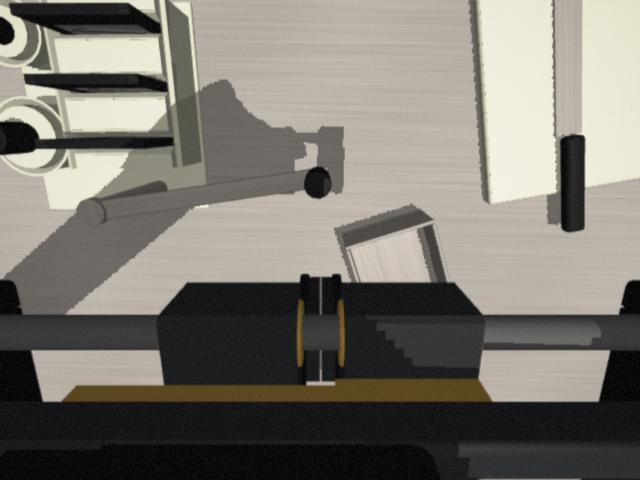

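Request:
carry_out([
  {"tx": 0,"ty": 0,"tz": 0.06,"rx": 0,"ry": 0,"rz": 0,"jaw": 0},
  {"tx": 0,"ty": 0,"tz": 0.11,"rx": 0,"ry": 0,"rz": 0,"jaw": 0},
  {"tx": 0,"ty": 0,"tz": 0.139,"rx": 0,"ry": 0,"rz": 0,"jaw": 0},
  {"tx": 0,"ty": 0,"tz": 0.139,"rx": 0,"ry": 0,"rz": 0,"jaw": 0},
])

```text
time: 43.5
position: [0.4575, -0.363, 0.1528]
tool_rot: [-3.139, -0.032, 0.007]
ft_force: [0.2, -0.3, -0.3]
grip_width: 0.006
```

Run:
```python
from h import *
s,R=st()
q=s['position'];piv=np.array([.462,-.1726])
for ph in np.arange(-1.5,.0,.13):
    p=np.array([*(piv+.191*np.array([np.cos(ph),np.sin(ph)])),.153])
    d=R.T@(p-q); T=np.array([[-np.sin(ph),np.cos(ph),0],[np.cos(ph),np.sin(ph),0],[0,0,-1]]).T
    print('%.2f'%ph,d.round(3),Rot.from_matrix(R.T@T).as_rotvec().round(2))
```

```text
t 43.50 pos [ 0.4575 -0.363   0.1528] F [ 0.2 -0.3 -0.3] jaw 0.006 q [-0.29  0.41  1.14  1.74 -0.39  1.26 -0.61]
-1.50 [ 0.018  0.    -0.   ] [-0.    0.   -0.05]
-1.37 [ 0.043 -0.002 -0.   ] [-0.    0.   -0.18]
-1.24 [ 0.067 -0.008 -0.   ] [-0.    0.   -0.31]
-1.11 [ 0.09  -0.018 -0.001] [-0.    0.   -0.44]
-0.98 [ 0.112 -0.03  -0.001] [-0.    0.   -0.57]
-0.85 [ 0.131 -0.044 -0.001] [-0.   0.  -0.7]
-0.72 [ 0.149 -0.061 -0.001] [-0.    0.   -0.83]
-0.59 [ 0.165 -0.081 -0.001] [-0.    0.   -0.96]
-0.46 [ 0.178 -0.102 -0.001] [-0.    0.   -1.09]
-0.33 [ 0.188 -0.125 -0.001] [-0.    0.   -1.22]
-0.20 [ 0.195 -0.149 -0.001] [-0.    0.   -1.35]
-0.07 [ 0.199 -0.173 -0.001] [-0.01  0.   -1.48]
```

Request:
carry_out([
  {"tx": 0.018,"ty": 0,"tz": 0,"rx": 0,"ry": 0,"rz": -0.05,"jaw": 0},
  {"tx": 0.043,"ty": -0.002,"tz": 0,"rx": 0,"ry": 0,"rz": -0.18,"jaw": 0},
  {"tx": 0.067,"ty": -0.008,"tz": 0,"rx": 0,"ry": 0,"rz": -0.31,"jaw": 0},
  {"tx": 0.09,"ty": -0.018,"tz": 0,"rx": 0,"ry": 0,"rz": -0.44,"jaw": 0},
  {"tx": 0.112,"ty": -0.03,"tz": 0,"rx": 0,"ry": 0,"rz": -0.57,"jaw": 0},
  {"tx": 0.131,"ty": -0.044,"tz": 0,"rx": 0,"ry": 0,"rz": -0.7,"jaw": 0},
  {"tx": 0.149,"ty": -0.061,"tz": 0,"rx": 0,"ry": 0,"rz": -0.83,"jaw": 0},
  {"tx": 0.165,"ty": -0.081,"tz": 0,"rx": 0,"ry": 0,"rz": -0.96,"jaw": 0},
  {"tx": 0.178,"ty": -0.102,"tz": 0,"rx": 0,"ry": 0,"rz": -1.09,"jaw": 0},
  {"tx": 0.188,"ty": -0.125,"tz": 0,"rx": 0,"ry": 0,"rz": -1.22,"jaw": 0},
  {"tx": 0.195,"ty": -0.149,"tz": 0,"rx": 0,"ry": 0,"rz": -1.35,"jaw": 0},
  {"tx": 0.195,"ty": -0.149,"tz": 0,"rx": 0,"ry": 0,"rz": -1.35,"jaw": 0},
])

```text
time: 45.0
position: [0.6528, -0.2089, 0.1565]
tool_rot: [2.429, 1.991, 0.003]
ft_force: [0.8, -0.6, -0.2]
grip_width: 0.005
```

Run:
```python
from h import *
piv=np.array([.462,-.1726]); ph=-.09
plan([*(piv+.191*np.array([np.cos(ph),np.sin(ph)])),.153],ph)
shot('scene','s29',(160,150,340,320),3); shot('wrist','w29')
```

```text
t 45.00 pos [ 0.6528 -0.2089  0.1565] F [ 0.8 -0.6 -0.2] jaw 0.005 q [-0.25  0.51  0.72  1.46 -0.34  1.3   0.31]
tx 0.0187 ty -0.0043 tz 0.0035 rx 0.0021 ry -0.0009 rz -0.1076 rows>=0.6
```

View pics/w29.png

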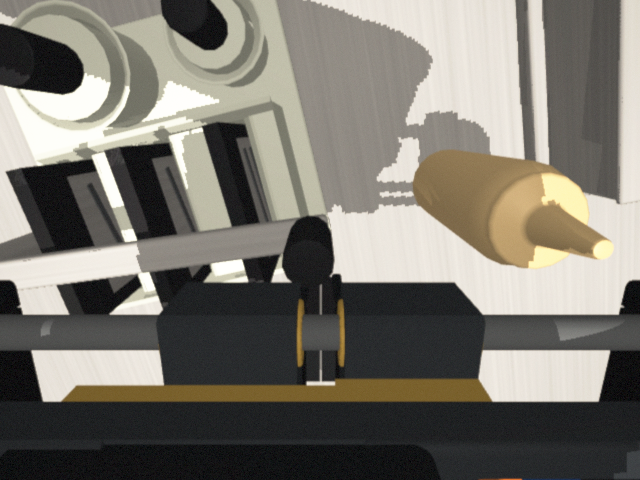

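View pics/s29.png

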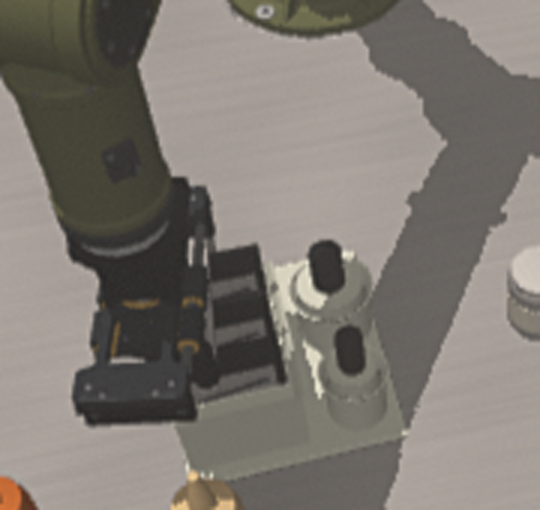

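Request:
carry_out([
  {"tx": 0.008,"ty": -0.001,"tz": 0.002,"rx": 0,"ry": 0,"rz": -0.05,"jaw": 0},
  {"tx": 0.016,"ty": -0.003,"tz": 0.002,"rx": 0,"ry": 0,"rz": -0.1,"jaw": 0},
  {"tx": 0.019,"ty": -0.004,"tz": 0.002,"rx": 0,"ry": 0,"rz": -0.107,"jaw": 0},
  {"tx": 0.019,"ty": -0.004,"tz": 0.002,"rx": 0,"ry": 0,"rz": -0.107,"jaw": 0},
  {"tx": 0.021,"ty": -0.004,"tz": 0.002,"rx": 0,"ry": 0,"rz": -0.107,"jaw": 0},
  {"tx": 0.021,"ty": -0.004,"tz": 0.002,"rx": 0,"ry": 0,"rz": -0.107,"jaw": 0},
])

```text
time: 45.85
position: [0.6509, -0.1901, 0.1528]
tool_rot: [-2.323, -2.114, 0.001]
ft_force: [-0.3, -0.5, -0.2]
grip_width: 0.007
```

Run:
```python
from h import *
piv=np.array([.462,-.1726]); s,R=st(); d=s['position'][:2]-piv; print(np.arctan2(d[1],d[0]))
ci=shot('wrist','w30'); print([proj(ci,[*(piv+.19*np.array([np.cos(.025-b),np.sin(.025-b)])),.186]).round(1) for b in(0,.05,.1,.15)])
```

```text
t 45.85 pos [ 0.6509 -0.1901  0.1528] F [-0.3 -0.5 -0.2] jaw 0.007 q [-0.27  0.49  0.7   1.48 -0.32  1.29  0.38]
-0.09249452863874395
[array([319.3, 277.9]), array([321.7, 301.7]), array([322.8, 324.7]), array([322.6, 346.9])]
```

View pics/w30.png

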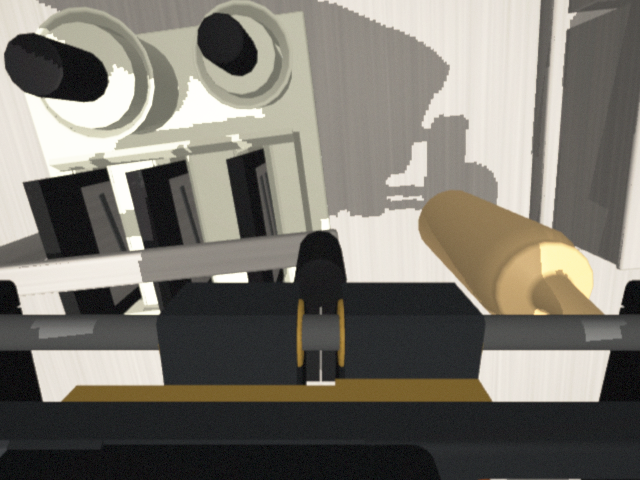

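Request:
carry_out([
  {"tx": 0.002,"ty": 0,"tz": 0,"rx": 0,"ry": 0,"rz": 0,"jaw": 0},
  {"tx": 0.004,"ty": 0,"tz": 0,"rx": 0,"ry": 0,"rz": 0,"jaw": 0},
  {"tx": 0.004,"ty": 0,"tz": 0,"rx": 0,"ry": 0,"rz": 0,"jaw": 0},
])

```text
time: 46.28
position: [0.6511, -0.1873, 0.1528]
tool_rot: [2.324, 2.113, -0.003]
ft_force: [-0.2, -3.8, -0.3]
grip_width: 0.008
```

Request:
carry_out([
  {"tx": -0.01,"ty": 0,"tz": 0,"rx": 0,"ry": 0,"rz": 0,"jaw": 0},
  {"tx": -0.03,"ty": 0,"tz": 0,"rx": 0,"ry": 0,"rz": 0,"jaw": 0},
  {"tx": -0.03,"ty": 0,"tz": -0.05,"rx": 0,"ry": 0,"rz": 0,"jaw": 0},
  {"tx": -0.04,"ty": 0,"tz": -0.11,"rx": 0,"ry": 0,"rz": 0,"jaw": 0},
  {"tx": -0.1,"ty": -0.07,"tz": -0.17,"rx": 0,"ry": 0,"rz": 0,"jaw": 0},
  {"tx": -0.11,"ty": -0.09,"tz": -0.22,"rx": 0,"ry": 0,"rz": 0,"jaw": 0},
  {"tx": -0.11,"ty": -0.09,"tz": -0.22,"rx": 0,"ry": 0,"rz": 0,"jaw": 0},
])

```text
time: 47.15
position: [0.5492, -0.291, 0.3764]
tool_rot: [2.326, 2.107, 0.002]
ft_force: [0.0, 0.4, -0.6]
grip_width: 0.007
```

Run:
```python
from h import *
piv=np.array([.462,-.1726]); st()
ci=shot('wrist','w31'); print([proj(ci,[*(piv+.19*np.array([np.cos(.025-b),np.sin(.025-b)])),.186]).round(1) for b in(0,.05,.1,.15)])
shot('scene','s31'); shot('top','t31',(180,130,480,330),2.6)
# overlays
im=cv2.imread('pics/w31.png')
def c(x,y,d,z,col):
    q=[proj(ci,[x+d/2*np.cos(k),y+d/2*np.sin(k),z]) for k in np.linspace(0,6.28,60)]
    cv2.polylines(im,[np.int32(np.round(np.array(q)*8))],True,col,1,cv2.LINE_AA,3)
for x,y,D,d in((.6145,-.0688,.044,.024),(.5195,-.0712,.06,.03)): c(x,y,D,.068,(0,0,255)); c(x,y,d,.111,(0,255,0))
for u in(-.05,0,.05):
    q=[proj(ci,[.567+(u+a)-.025*b,-.170+.025*u+b,.131]) for a,b in((-.004,-.045),(.004,-.045),(.004,.045),(-.004,.045))]
    cv2.polylines(im,[np.int32(np.round(np.array(q)*8))],True,(0,128,255),1,cv2.LINE_AA,3)
cv2.imwrite('pics/w31o.png',cv2.resize(im[0:290,170:450],None,fx=2.6,fy=2.06,interpolation=cv2.INTER_CUBIC))
```

```text
t 47.15 pos [ 0.5492 -0.291   0.3764] F [ 0.   0.4 -0.6] jaw 0.007 q [-0.17  0.28  0.8   1.28 -0.2   1.65  0.5 ]
[array([426.,  59.]), array([426.3,  71. ]), array([426. ,  82.8]), array([425.2,  94.5])]
```

View pics/w31o.png

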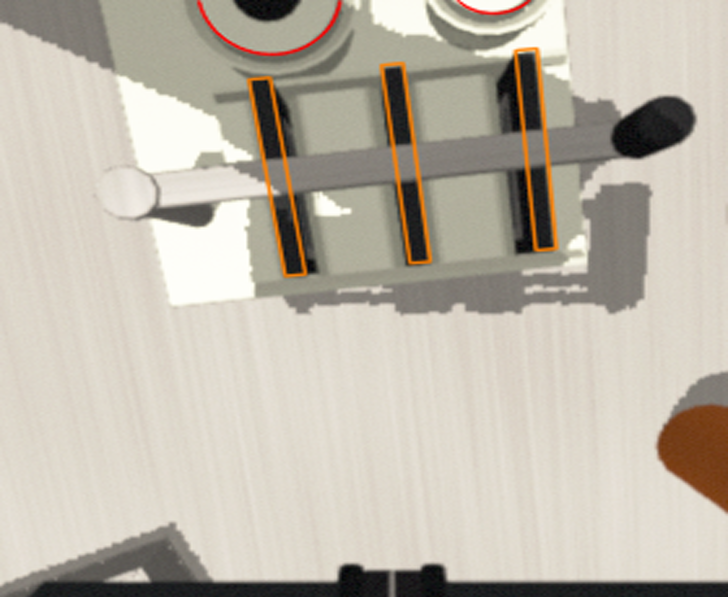

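View pics/s31.png

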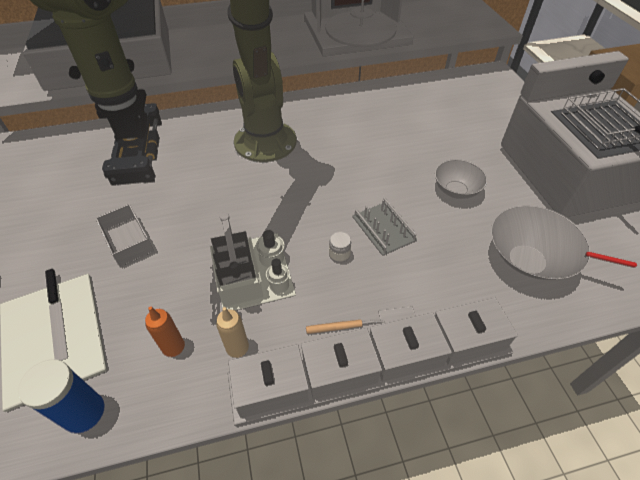

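View pics/t31.png

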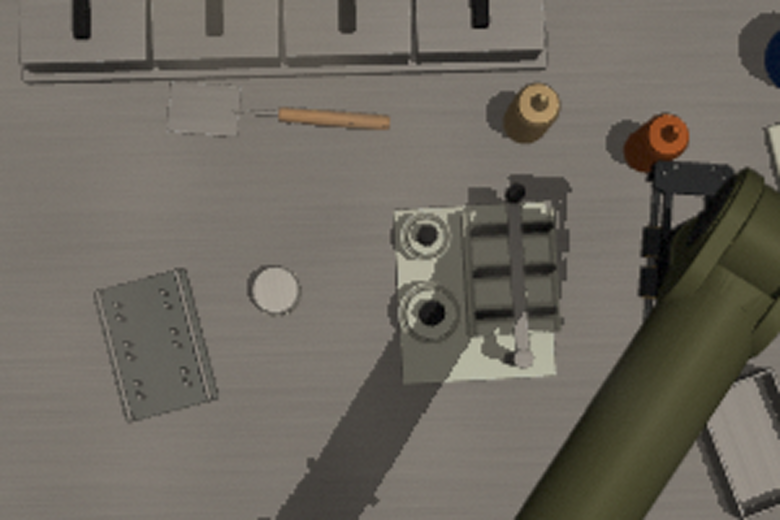

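Run:
```python
from h import *
ci=camera_info('top')
for u,v in((432,313),(427,234)): print(ray(ci,180+u/2.6,130+v/2.6,.111).round(4))
print('expected (wrist frame) wide .5195 -.0712, slim .6145 -.0688; top bias about +.003,-.0035')
ctrl.close_job()
```

```text
[ 0.5208 -0.0731  0.111 ]
[ 0.6148 -0.0698  0.111 ]
expected (wrist frame) wide .5195 -.0712, slim .6145 -.0688; top bias about +.003,-.0035
the job is handed in; nothing more can be done
```

The job is handed in at about 47 s of the 210 s. All three plates are in the case slots, each pusher is in its own tube, and the bar is shut over the plates.

- **Bar:** I swung it open to about 1.42 rad before moving any plate. At the end I pushed it against its shut stop, which gave about 4 N back. In the last wrist picture its angle reads about 0.
- **Plates:** Their tops line up with the model of plates fully home in slots 1, 2 and 3, to within about 2 mm. I saw one clear floor contact, at slot 2. I judged slots 1 and 3 by tool height and pictures.
- **Pushers:** Both met the tube floor at 11–12 N. In the top picture their handles sit within about 2 mm of the tube axes. That camera was 3–4 mm off the wrist camera all through, so I went by the wrist camera.
- **Everything else:** In the last pictures I saw no bystander moved or tipped, though I only compared them by eye. The gripper is clear of everything.

No check failed. Joint 3 read 1.24 rad, right at its limit, while I carried the last plate over slot 1. The interface raised no fault, and it moved back from the limit as the plate went down.

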